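Put the mixed-up setting punches back behind their own dies

ROBOT

A 7-joint arm with a two-finger parallel gripper is mounted at the origin on a cart in front of the work surface, level with it; the furniture and walls round the work are solid. World frame = base frame: x ahead of the robot, y to its left, z up, the work surface at z = 0. Lengths are in m, angles in rad, forces in N, time in s.
With the tool pointing down it reaches from about 0.425 to 0.8 m from the base axis. Payload 8.3 kg.
Tool frame: the origin (TCP) lies at the very end of the fingers, on their centre line; the grasp point (between the pads) lies 19 mm behind it (grip_depth is the x of the grasp point in the tool frame, in m); x points along the fingers, z is the direction in which the jaws open and shut, and the axes are right-handed (so a half turn about x gives the same grasp; the last joint's range is limited). The gripper opens to 85 mm and grips with 20 to 120 N. Pads are 22 mm wide; open, the fingers measure 114 mm over their backs; the gripper's body (76 mm by 85 mm) begins 54 mm behind the grasp point. The pads swing forward as they close: fully open they stand 13 mm farther back than shut.
Start: joints at [1.204, 0.383, 0.016, 1.37, -0.006, 1.388, -0.046], TCP at [0.187, -0.596, 0.231] pointing down, gripper open.
Joint ranges: [-2.95, 2.95], [-0.25, 2.06], [-1.52, 1.56], [0.18, 2.33], [-1.44, 4.58], [0.02, 2.06], [-3.01, 3.01]. Speed limits (rad/s): [2.39, 2.39, 3.01, 3.01, 3.14, 3.14, 3.14].

INTERFACE

Orientations are given as a unit quaternion [w, x, y, z].
In Python, from bench import sense, get_image, get_calibration, hand_in, boxes_of, pinpoint, grip_depth gives the robot as it stands.
- The arm moves only by the tool apply_moves, never from a script. Its argument "series" is a list of rows, each an object of numbers: "x", "y", "z": the shift along the tool's x, y, z in cm; "ax", "ay", "az": the turn, a rotation vector about the tool's x, y, z in rad. A call has 1 to 12 rows; each row shifts and turns the pose as measured when the row begins, along the tool's axes as they then stand; what a row does not reach is not made up. A row lasts 1/12 s, in which the tool goes at most 41.7 mm and 7.16 degrees, less where a joint would pass 70% of its speed; a pose out of reach is approached as far as the arm can. A call with a gripper value outside its range is refused whole. "grip" is the opening, from 0 (shut) to 1 (fully open), set as the call begins (left out, the last holds). The fingers move at their own pace and stop on an object; the grip force is fixed at half the most. Time passes only in rows, so rows that do not move let the fingers close. It gives the time, the measured TCP pose, the force and the opening at its end, in the units of the state.
- sense(): the state, without advancing time (a new reading comes with each control period).
- get_image(name): name is "scene" or "top"; returns the picture (480x640x3 uint8, red, green, blue); there is no depth.
- get_calibration(name): a dict with "camera_matrix" (3x3 intrinsics, pixels), "T" (4x4, takes a point from camera to world coordinates). Camera axes: x right, y down, z forward; pixel columns grow to the right and rows downward; lengths in m; the calibration is good to about 2 mm. A picture is of the moment at which its call begins. get_calibration takes no time and is no camera call.
- hand_in(): hands the job in, once; it reports no verdict.
Trained networks look in the newest picture that a camera, given by its name, has taken for a name from the list of things; names that differ only in an ending like _2 or _b are one class to them, and where a whole thing is asked for, a point or a joint stands for the part that bears it (a point fixed in the world has none). Each returns a list of dicts, best first, with "conf" (0 to 1); they miss things now and then, are a little off and sometimes report something else, mostly with a low value. They report only what shows in the picture. A call takes as long as a camera call. They do not tell look-alikes from the thing itself.
- boxes_of(query, camera): "location" ([x, y, z] in m, in the coordinates of the camera as it stood for that picture, good to about 4 mm: the middle of the surface that is visible of it).
- pinpoint(query, camera): "location" ([x, y, z] in m, in the coordinates of the camera as it stood for that picture, good to about 4 mm: a listed point, or the origin of a listed thing).
The state is a dict: "clock": time; "joint_pos": joint angles; "qvel": joint speeds; "tau": joint torques, N m; "ee_pos": TCP position; "tcp_rot": TCP orientation; "contact_force": force on the tool from outside, world axes, zero at the start; "torque": the same for the moment, N m; "gripper_width": opening from 0.0 (shut) to 1.0 (fully open).
Only numpy, scipy, OpenCV 4.12 (cv2) and the standard library are available. Lean on these libraries where they do the work, as an engineer would, in place of code of your own. Each camera call takes 0.05 s, during which the arm holds its last target.

TASK

The setting punches in the wooden tool block are mixed up: each stands behind a die of another size. Put every punch fully down in the hole straight behind its own die, the one whose round face is as wide as the punch's head; the empty hole behind the square flat anvil is free for use on the way. Do not let a punch fall over, and leave the dies, the anvil, and the cup of clips behind the block and the pen in front of it where they are.

Things in the scene. Friction and masses are not known exactly. Their poses are not given: they have to be found in the camera images.
- tool_block: Wooden block fixed to the bench, 126 (x) x 250 (y) x 40 mm. Origin: centre of underside; z up, +x to the back (away from the robot), +y left; turned up to 0.3 rad. Equal round holes, 20 mm wide, 34 deep, edges eased 1.5: front row x=-30 mm (3 dies and the anvil, any order), back row x=+30 (3 punches; empty behind the anvil), each row at y=-90, -30, 30, 90.
- punch_small: Small punch, steel, upright, round. Origin: on its axis under the shoulder, which rests on the block's top (z 40 mm) when fully down; z up. Below: shank 14 mm wide, 30 long, last 9 mm tapered to 6. Above: shoulder 30 wide, 5 high; neck 10 wide; round head 16 mm wide from 27 to 45 mm (grasp here), a 3 mm raised centre on top. About 0.1 kg.
- punch_medium: Medium punch: as the small one, but the head is 26 mm wide.
- punch_large: Large punch: as the small one, but the head is 38 mm wide.
- die_small: Small die, steel, in a front-row hole: round face 16 mm wide with a dished centre, on a round shoulder 30 mm wide and 3 high; 9.5 mm above the block's top in all. Shank as the punches'. Origin: on its axis under the shoulder, 40 mm above the bench. Its punch's hole is 60 mm behind it along the block's +x.
- die_medium: Medium die: as the small one, but the round face is 26 mm wide.
- die_large: Large die: as the small one, but the round face is 38 mm wide (it hides the shoulder).
- flat_anvil: Anvil with a plain square face 32 x 32 mm, 9.5 mm high, in a front-row hole; it has no punch, so the hole 60 mm behind it is empty at the start. Origin as for the dies.
- cup_clear: Bystander: clear plastic cup of small dark clips, 69 mm across, 34 mm high, loose on the bench behind the left part of the block. Origin: centre of its underside.
- pen: Bystander: white pen, 145 mm long (its y), 11 wide, 9 high, lying loose on the bench just in front of the left half of the block. Origin: centre of its underside.
There are look-alikes about, which are no part of the job. What is shaped like the die_small but orange or yellow is not meant. What is shaped like the punch_small but orange is not meant.

How it is judged:
By the outcome, as a careful person would: the job done as asked, in the order asked, and still so for the second after the job is handed in, with the robot touching nothing.
It also fails if it takes over 88 s, if anything falls off the work surface, if the arm or the gripper's body presses on something with over 40 N, if the wrist force passes 120 N, or if a joint passes its speed limit or range.

## Working session

There is one attempt and no reset: what is moved stays moved. The work goes in short steps, Python scripts to look and compute and a tool call to move; the robot and the scene stay as the last step left them, time stands still between calls to the robot, and variables do not carry over. Pictures are saved under pics/ and viewed, and the job is handed in when it is done.

Besides the shell and the picture viewer there is one more tool, called after ">>>" by a JSON object that holds its "name" and its "arguments", one argument or row to a line. apply_moves: Moves the arm, as the interface text tells. Its arguments: {"type":"object","properties":{"series":{"type":"array"},"grip":{"type":"number"}},"required":["series"]}

```bash
mkdir -p pics; ls; python3 - <<'E'
from bench import *
import cv2,numpy as np
print(sense())
for n in("scene","top"):
    im=get_image(n); cv2.imwrite(f"pics/{n}0.png",im[:,:,::-1])
    print(get_calibration(n))
print(grip_depth)
E
```

```text
pics
{'clock': 0.0, 'joint_pos': array([ 1.20409237,  0.3842121 ,  0.01636593,  1.37118272, -0.0063492 ,
        1.38818945, -0.04652455]), 'qvel': array([ 7.86655576e-04, -1.45035788e-04, -3.42026701e-05, -3.68527029e-04,
        2.07381526e-04, -1.43184543e-03,  4.33412770e-04]), 'tau': array([ 1.50078893e-03, -6.27589059e+01,  8.44890475e-01, -3.71823084e+01,
        1.65909296e-02,  1.41919625e-02,  6.13626253e-05]), 'ee_pos': array([ 0.1868717 , -0.59587279,  0.23028209]), 'tcp_rot': array([ 0.56935878,  0.41898414,  0.57045992, -0.41816067]), 'contact_force': array([-0.27735359,  0.54258963, -0.00323324]), 'torque': array([ 0.01086204, -0.00474143,  0.00244953]), 'gripper_width': 1.0019110006016738}
{'camera_matrix': array([[576.03017627,   0.        , 309.61322444],
       [  0.        , 576.03017627, 235.60071208],
       [  0.        ,   0.        ,   1.        ]]), 'T': array([[ 0.71245827, -0.34164541,  0.61292873, -0.01630192],
       [-0.70158185, -0.32982916,  0.63166101, -0.65189845],
       [-0.01364232, -0.88005178, -0.47468173,  0.5219109 ],
       [ 0.        ,  0.        ,  0.        ,  1.        ]])}
{'camera_matrix': array([[497.20991109,   0.        , 320.03941541],
       [  0.        , 497.20991109, 242.90479537],
       [  0.        ,   0.        ,   1.        ]]), 'T': array([[-0.01685699, -0.98276731,  0.18407677,  0.38376833],
       [-0.99983881,  0.01543061, -0.00917862, -0.06398269],
       [ 0.00618003, -0.18420183, -0.98286901,  0.95739153],
       [ 0.        ,  0.        ,  0.        ,  1.        ]])}
-0.0187
```

View pics/scene0.png

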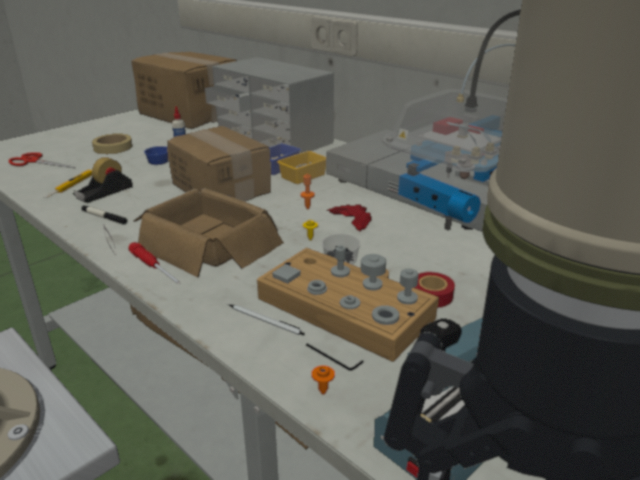

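View pics/top0.png

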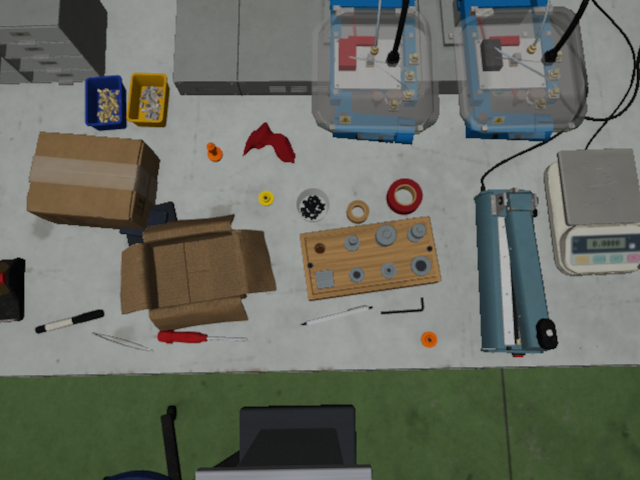

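```bash
python3 - <<'E'
from bench import *
import numpy as np
for c in("top","scene"):
  T=np.array(get_calibration(c)["T"])
  for q in ["tool_block","punch_small","punch_medium","punch_large","die_small","die_medium","die_large","flat_anvil","cup_clear","pen"]:
    for d in pinpoint(q,c)[:4]:
      p=T[:3,:3]@d["location"]+T[:3,3]; print(c,q,round(d["conf"],2),p.round(4))
print(sense()["clock"])
E
```

```text
top tool_block 0.66 [ 0.5284 -0.1654  0.0009]
top tool_block 0.59 [ 0.5014 -0.1992  0.0453]
top punch_small 0.53 [0.742  0.1281 0.0281]
top punch_small 0.45 [ 0.5563 -0.1316  0.0363]
top punch_medium 0.63 [ 0.5674 -0.2486  0.0388]
top punch_large 0.85 [ 0.5596 -0.1939  0.0385]
top punch_large 0.2 [ 0.5005 -0.2003  0.0441]
top die_small 0.77 [ 0.5031 -0.2022  0.0435]
top die_small 0.63 [ 0.3727 -0.2656  0.0339]
top die_small 0.63 [0.6436 0.0335 0.0308]
top die_medium 0.65 [ 0.493  -0.1316  0.039 ]
top die_large 0.84 [ 0.514  -0.2543  0.0379]
top cup_clear 0.7 [ 6.338e-01 -5.920e-02 -5.000e-04]
top cup_clear 0.68 [ 0.5603 -0.1944  0.0394]
top cup_clear 0.34 [ 0.5571 -0.1304  0.0383]
top pen 0.53 [ 0.4244 -0.0981 -0.0031]
scene tool_block 0.69 [ 5.233e-01 -1.637e-01  1.000e-04]
scene punch_small 0.73 [ 0.5571 -0.133   0.0408]
scene punch_small 0.64 [0.7383 0.128  0.0318]
scene punch_medium 0.85 [ 0.5716 -0.2457  0.0384]
scene punch_medium 0.48 [ 0.5086 -0.2591  0.041 ]
scene punch_large 0.73 [ 0.5604 -0.19    0.0375]
scene die_small 0.71 [ 0.5025 -0.2012  0.036 ]
scene die_small 0.62 [0.6475 0.0326 0.0305]
scene die_medium 0.47 [ 0.4892 -0.1436  0.0433]
scene die_medium 0.18 [ 0.5071 -0.2566  0.0409]
scene die_large 0.71 [ 0.5083 -0.2547  0.0409]
scene die_large 0.38 [ 0.486  -0.0788  0.0385]
scene flat_anvil 0.61 [ 0.4824 -0.0785  0.0392]
scene cup_clear 0.8 [ 0.6338 -0.0578  0.0042]
scene cup_clear 0.26 [ 0.552  -0.1308  0.0373]
scene pen 0.89 [ 0.4214 -0.0963 -0.0027]
1.1
```

```bash
cat > h.py <<'E'
import numpy as np,cv2
from bench import *
from scipy.spatial.transform import Rotation as R
CAL={c:get_calibration(c) for c in("top","scene")}
def proj(c,P):
    T=np.array(CAL[c]["T"]);q=(np.atleast_2d(P)-T[:3,3])@T[:3,:3]
    K=np.array(CAL[c]["camera_matrix"]);u=q@K.T;return u[:,:2]/u[:,2:]
def b2w(pose,P):
    x,y,a=pose;P=np.atleast_2d(P).astype(float)
    return np.c_[x+np.cos(a)*P[:,0]-np.sin(a)*P[:,1],y+np.sin(a)*P[:,0]+np.cos(a)*P[:,1],P[:,2]]
E
cat > fit.py <<'E'
from h import *
from scipy.optimize import least_squares
H=[]
D=[(.5563,-.1316,.03,.03),(.5674,-.2486,.03,-.09),(.5596,-.1939,.03,-.03),(.5031,-.2022,-.03,-.03),(.493,-.1316,-.03,.03),(.514,-.2543,-.03,-.09),
(.5571,-.133,.03,.03),(.5716,-.2457,.03,-.09),(.5604,-.19,.03,-.03),(.5025,-.2012,-.03,-.03),(.4892,-.1436,-.03,.03),(.5083,-.2547,-.03,-.09),(.4824,-.0785,-.03,.09),(.5284,-.1654,0,0),(.5233,-.1637,0,0)]
D=np.array(D)
f=lambda p:(b2w(p,np.c_[D[:,2:],D[:,0]*0])[:,:2]-D[:,:2]).ravel()
s=least_squares(f,[.526,-.165,.1],loss="soft_l1",f_scale=.003);print(s.x.round(4),(f(s.x).reshape(-1,2)*1e3).round(1).tolist())
for c,w in(("top",(290,205,160,105)),("scene",(245,230,210,130))):
    im=cv2.imread(f"pics/{c}0.png");x,y,ww,hh=w;k=5 if c=="top" else 3.8
    z=cv2.resize(im[y:y+hh,x:x+ww],None,fx=k,fy=k,interpolation=cv2.INTER_CUBIC);cv2.imwrite(f"pics/{c}_z0.png",z);z=z.copy()
    q=[(sx*.063,sy*.125,h) for h in(.04,) for sx,sy in((1,1),(1,-1),(-1,-1),(-1,1))]
    g=((proj(c,b2w(s.x,q))-[x-.5,y-.5])*k).astype(int);cv2.polylines(z,[g],True,(0,0,255),1)
    for X in(-.03,.03):
        for Y in(-.09,-.03,.03,.09):
            t=np.linspace(0,6.3,30);g=b2w(s.x,np.c_[X+.01*np.cos(t),Y+.01*np.sin(t),t*0+.04])
            cv2.polylines(z,[((proj(c,g)-[x-.5,y-.5])*k).astype(int)],True,(255,0,0),1)
    cv2.imwrite(f"pics/{c}_z1.png",z)
E
python3 fit.py; python3 -c "
from h import *
s=sense();print(R.from_quat(s['tcp_rot'],scalar_first=True).as_matrix().round(3))"
```

```text
[ 0.527  -0.1646  0.146 ] [[-3.9, 1.0], [2.4, -0.7], [1.5, 3.9], [-1.4, 3.5], [0.0, -7.7], [-3.5, -3.8], [-4.7, 2.4], [-1.8, -3.6], [0.7, 0.0], [-0.8, 2.5], [3.8, 4.3], [2.2, -3.4], [1.9, -1.5], [-1.4, 0.8], [3.7, -0.9]]
[[ 0.     0.954  0.299]
 [ 0.     0.299 -0.954]
 [-1.     0.    -0.   ]]
```

View pics/top_z1.png

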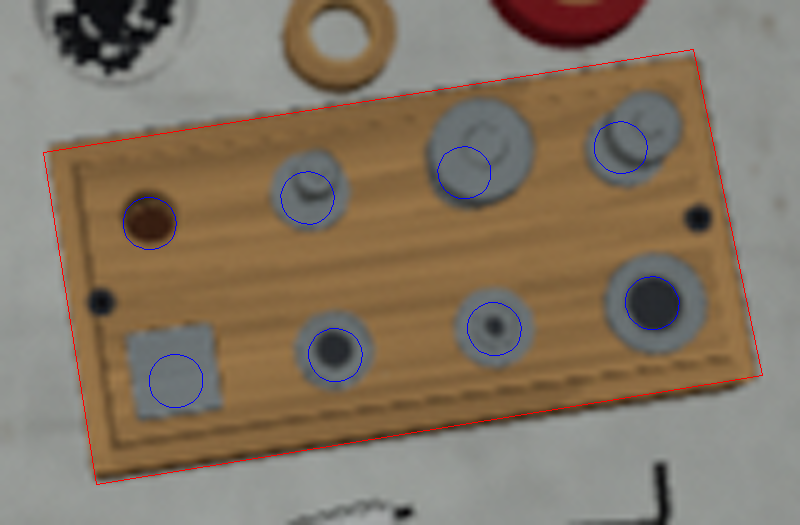

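View pics/scene_z1.png

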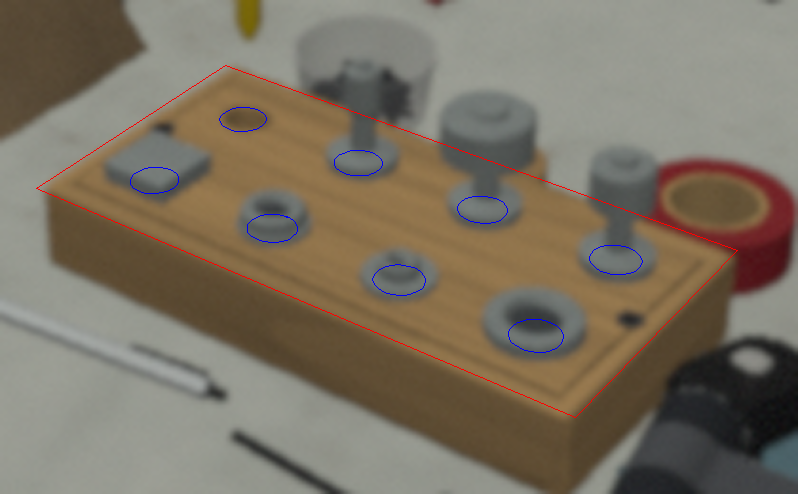

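View pics/scene_z0.png

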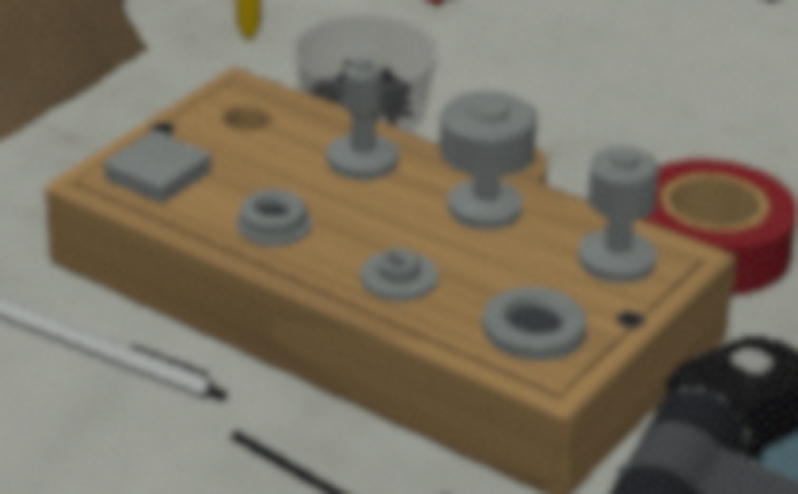

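View pics/top_z0.png

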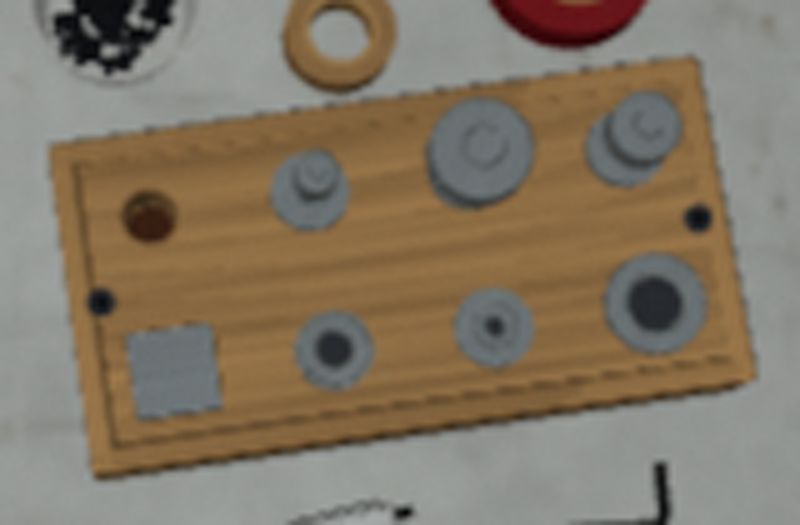

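```bash
cat > fit2.py <<'E'
from h import *
from scipy.optimize import least_squares
B=[(.03,.09,.04),(-.03,.09,.0495),(-.03,.03,.0495),(-.03,-.03,.0495),(-.03,-.09,.0495),(.03,.03,.088),(.03,-.03,.088),(.03,-.09,.088),(.063,.125,.04),(.063,-.125,.04),(-.063,-.125,.04),(-.063,.125,.04)]
t=np.array([(150,216),(173,371),(335,349),(494,327),(656,303),(316,176),(486,145),(650,122),(50,147),(698,60),(753,376),(95,470)])/5+[290-.5,205-.5]
s=np.array([(246,118),(158,159),(274,210),(399,259),(534,317),(365,66),(490,100),(624,157),(233,68),(735,256),(571,414),(46,190)])/3.8+[245-.5,230-.5]
def run(cs):
    r=lambda p:np.concatenate([(proj(c,b2w(p[:3],B))-o).ravel() for c,o in cs])
    f=least_squares(r,[.527,-.165,.146],loss="soft_l1");print(f.x.round(4));print(r(f.x).reshape(-1,2).round(1).tolist());return f.x
run([("top",t)]);run([("scene",s)]);p=run([("top",t),("scene",s)])
E
python3 fit2.py
```

```text
[ 0.5277 -0.1645  0.1244]
[[0.1, 0.1], [0.1, 0.1], [0.0, -0.1], [0.4, -0.2], [0.1, 0.1], [0.3, -1.3], [-0.5, 0.3], [-0.3, 0.4], [-0.8, -0.7], [0.1, -1.2], [1.4, 1.0], [-0.7, 1.2]]
[ 0.5273 -0.1654  0.128 ]
[[0.5, 0.2], [-0.3, 0.0], [-0.1, -0.6], [0.1, 0.2], [0.4, -0.1], [-0.5, -1.0], [-0.2, 2.0], [0.3, -0.2], [-0.3, -0.9], [1.2, -0.3], [0.0, 1.6], [-1.6, -1.1]]
[ 0.5277 -0.1649  0.1264]
[[0.2, 0.2], [0.3, 0.2], [0.2, -0.0], [0.6, -0.2], [0.3, -0.0], [0.5, -1.2], [-0.4, 0.3], [-0.1, 0.3], [-0.7, -0.5], [0.2, -1.3], [1.6, 0.9], [-0.4, 1.4], [0.5, -0.1], [-0.3, -0.2], [-0.2, -0.9], [-0.0, -0.0], [0.3, -0.4], [-0.5, -1.2], [-0.3, 1.8], [0.2, -0.3], [-0.2, -1.2], [1.0, -0.5], [-0.2, 1.4], [-1.5, -1.4]]
```

```bash
cat >> h.py <<'E'
POSE=(.5276,-.1649,.126)
def hole(y): return b2w(POSE,[.03,y,.04])[0]
def Rt(h): # tool down, jaw z heading h
    z=np.array([np.cos(h),np.sin(h),0]);x=np.array([0,0,-1.]);return np.c_[x,np.cross(z,x),z]
def plan(tgt,n,h=POSE[2]):
    s=sense();p=s["ee_pos"];M=R.from_quat(s["tcp_rot"],scalar_first=True)
    rv=(M.inv()*R.from_matrix(Rt(h))).as_rotvec();d=(np.array(tgt)-p)/n*100
    print("t",round(s["clock"],2),"pos",p.round(4),"rotvec err",rv.round(4),"F",s["contact_force"].round(1),"g",round(s["gripper_width"],3),"dist cm",(d*n).round(2))
    for i in range(n):
        L=(M*R.from_rotvec(rv*i/n)).inv().apply(d);print(dict(x=round(L[0],2),y=round(L[1],2),z=round(L[2],2),**{k:round(v/n,3) for k,v in zip(("ax","ay","az"),rv)}))
E
python3 -c "
from h import *
for y in(.09,.03,-.03,-.09):print(y,hole(y).round(4))
plan([*hole(.03)[:2],.16],16)"
```

```text
0.09 [ 0.5461 -0.0718  0.04  ]
0.03 [ 0.5536 -0.1314  0.04  ]
-0.03 [ 0.5611 -0.1909  0.04  ]
-0.09 [ 0.5687 -0.2504  0.04  ]
t 1.1 pos [ 0.187  -0.5964  0.2313] rotvec err [-1.3929e+00  0.0000e+00 -1.0000e-04] F [ 0.   0.1 -0. ] g 1.004 dist cm [36.66 46.5  -7.13]
{'x': np.float64(0.45), 'y': np.float64(3.06), 'z': np.float64(-2.09), 'ax': np.float64(-0.087), 'ay': np.float64(0.0), 'az': np.float64(-0.0)}
{'x': np.float64(0.45), 'y': np.float64(3.23), 'z': np.float64(-1.81), 'ax': np.float64(-0.087), 'ay': np.float64(0.0), 'az': np.float64(-0.0)}
{'x': np.float64(0.45), 'y': np.float64(3.37), 'z': np.float64(-1.53), 'ax': np.float64(-0.087), 'ay': np.float64(0.0), 'az': np.float64(-0.0)}
{'x': np.float64(0.45), 'y': np.float64(3.49), 'z': np.float64(-1.23), 'ax': np.float64(-0.087), 'ay': np.float64(0.0), 'az': np.float64(-0.0)}
{'x': np.float64(0.45), 'y': np.float64(3.58), 'z': np.float64(-0.92), 'ax': np.float64(-0.087), 'ay': np.float64(0.0), 'az': np.float64(-0.0)}
{'x': np.float64(0.45), 'y': np.float64(3.65), 'z': np.float64(-0.6), 'ax': np.float64(-0.087), 'ay': np.float64(0
[... 756 characters left out ...]
at64(0.45), 'y': np.float64(3.47), 'z': np.float64(1.3), 'ax': np.float64(-0.087), 'ay': np.float64(0.0), 'az': np.float64(-0.0)}
{'x': np.float64(0.45), 'y': np.float64(3.34), 'z': np.float64(1.59), 'ax': np.float64(-0.087), 'ay': np.float64(0.0), 'az': np.float64(-0.0)}
{'x': np.float64(0.45), 'y': np.float64(3.19), 'z': np.float64(1.88), 'ax': np.float64(-0.087), 'ay': np.float64(0.0), 'az': np.float64(-0.0)}
{'x': np.float64(0.45), 'y': np.float64(3.01), 'z': np.float64(2.15), 'ax': np.float64(-0.087), 'ay': np.float64(0.0), 'az': np.float64(-0.0)}
{'x': np.float64(0.45), 'y': np.float64(2.81), 'z': np.float64(2.4), 'ax': np.float64(-0.087), 'ay': np.float64(0.0), 'az': np.float64(-0.0)}
```

>>> {"name": "apply_moves", "arguments": {
  "series": [
    {"y":3.05,"z":-2.1,"ax":-0.087},
    {"y":3.2,"z":-1.8,"ax":-0.087},
    {"y":3.4,"z":-1.5,"ax":-0.087},
    {"y":3.5,"z":-1.2,"ax":-0.087},
    {"y":3.6,"z":-0.9,"ax":-0.087},
    {"y":3.65,"z":-0.6,"ax":-0.087},
    {"y":3.7,"z":-0.3,"ax":-0.087},
    {"y":3.7,"z":0,"ax":-0.087},
    {"y":3.7,"z":0.35,"ax":-0.087},
    {"y":3.65,"z":0.7,"ax":-0.087},
    {"y":3.55,"z":1.0,"ax":-0.087},
    {"y":3.45,"z":1.3,"ax":-0.087}
  ],
  "grip": 0.75
}}

```text
$.series[0]: bad value
```

```bash
python3 -c "
from h import *
plan([*hole(.03)[:2],.13],6)"
```

```text
t 1.1 pos [ 0.187  -0.5964  0.2313] rotvec err [-1.3929e+00  0.0000e+00 -1.0000e-04] F [ 0.   0.1 -0. ] g 1.004 dist cm [ 36.66  46.5  -10.13]
{'x': np.float64(1.69), 'y': np.float64(8.15), 'z': np.float64(-5.57), 'ax': np.float64(-0.232), 'ay': np.float64(0.0), 'az': np.float64(-0.0)}
{'x': np.float64(1.69), 'y': np.float64(9.21), 'z': np.float64(-3.54), 'ax': np.float64(-0.232), 'ay': np.float64(0.0), 'az': np.float64(-0.0)}
{'x': np.float64(1.69), 'y': np.float64(9.78), 'z': np.float64(-1.33), 'ax': np.float64(-0.232), 'ay': np.float64(0.0), 'az': np.float64(-0.0)}
{'x': np.float64(1.69), 'y': np.float64(9.82), 'z': np.float64(0.96), 'ax': np.float64(-0.232), 'ay': np.float64(0.0), 'az': np.float64(-0.0)}
{'x': np.float64(1.69), 'y': np.float64(9.34), 'z': np.float64(3.19), 'ax': np.float64(-0.232), 'ay': np.float64(0.0), 'az': np.float64(-0.0)}
{'x': np.float64(1.69), 'y': np.float64(8.35), 'z': np.float64(5.25), 'ax': np.float64(-0.232), 'ay': np.float64(0.0), 'az': np.float64(-0.0)}
```

>>> {"name": "apply_moves", "arguments": {
  "series": [
    {"x":0,"y":3.05,"z":-2.1,"ax":-0.087,"ay":0,"az":0},
    {"x":0,"y":3.2,"z":-1.8,"ax":-0.087,"ay":0,"az":0},
    {"x":0,"y":3.4,"z":-1.5,"ax":-0.087,"ay":0,"az":0},
    {"x":0,"y":3.5,"z":-1.2,"ax":-0.087,"ay":0,"az":0},
    {"x":0,"y":3.6,"z":-0.9,"ax":-0.087,"ay":0,"az":0},
    {"x":0,"y":3.65,"z":-0.6,"ax":-0.087,"ay":0,"az":0},
    {"x":0,"y":3.7,"z":-0.3,"ax":-0.087,"ay":0,"az":0},
    {"x":0,"y":3.7,"z":0,"ax":-0.087,"ay":0,"az":0},
    {"x":0,"y":3.7,"z":0.35,"ax":-0.087,"ay":0,"az":0},
    {"x":0,"y":3.65,"z":0.7,"ax":-0.087,"ay":0,"az":0},
    {"x":0,"y":3.55,"z":1.0,"ax":-0.087,"ay":0,"az":0},
    {"x":0,"y":3.45,"z":1.3,"ax":-0.087,"ay":0,"az":0}
  ],
  "grip": 0.75
}}

```text
clock: 2.1
ee_pos: [0.4603, -0.2381, 0.2294]
tcp_rot: [0.703, 0.067, 0.704, -0.072]
contact_force: [1.2, -0.9, 0.3]
gripper_width: 0.75
```

```bash
sed -i 's/print(dict(x=round(L\[0\],2).*$/print([round(float(v),3) for v in (*L,*(rv\/n))])/' h.py; python3 -c "
from h import *
plan([*hole(.03)[:2],.13],8)"
```

```text
t 2.1 pos [ 0.4603 -0.2381  0.2294] rotvec err [-0.3224 -0.0026  0.0074] F [ 1.2 -0.9  0.3] g 0.75 dist cm [ 9.33 10.67 -9.94]
[1.23, 1.545, 0.885, -0.04, -0.0, 0.001]
[1.232, 1.507, 0.946, -0.04, -0.0, 0.001]
[1.233, 1.467, 1.005, -0.04, -0.0, 0.001]
[1.235, 1.424, 1.063, -0.04, -0.0, 0.001]
[1.237, 1.379, 1.119, -0.04, -0.0, 0.001]
[1.238, 1.331, 1.174, -0.04, -0.0, 0.001]
[1.24, 1.282, 1.226, -0.04, -0.0, 0.001]
[1.242, 1.23, 1.276, -0.04, -0.0, 0.001]
```

>>> {"name": "apply_moves", "arguments": {
  "series": [
    {"x":1.2,"y":1.55,"z":0.9,"ax":-0.04,"ay":0,"az":0.001},
    {"x":1.2,"y":1.5,"z":0.95,"ax":-0.04,"ay":0,"az":0.001},
    {"x":1.2,"y":1.47,"z":1.0,"ax":-0.04,"ay":0,"az":0.001},
    {"x":1.2,"y":1.42,"z":1.06,"ax":-0.04,"ay":0,"az":0.001},
    {"x":1.2,"y":1.38,"z":1.12,"ax":-0.04,"ay":0,"az":0.001},
    {"x":1.2,"y":1.33,"z":1.17,"ax":-0.04,"ay":0,"az":0.001},
    {"x":1.2,"y":1.28,"z":1.22,"ax":-0.04,"ay":0,"az":0.001},
    {"x":1.2,"y":1.23,"z":1.28,"ax":-0.04,"ay":0,"az":0.001},
    {"x":0,"y":0,"z":0,"ax":0,"ay":0,"az":0}
  ]
}}

```text
clock: 2.85
ee_pos: [0.5613, -0.1164, 0.1267]
tcp_rot: [0.705, -0.055, 0.705, 0.056]
contact_force: [-0.7, 1.1, -0.8]
gripper_width: 0.75
```

```bash
python3 -c "
from h import *
plan([*hole(.03)[:2],.056],4)
for c in('top','scene'):cv2.imwrite(f'pics/{c}1.png',get_image(c)[:,:,::-1])
a=cv2.imread('pics/top1.png')[150:350,240:500];cv2.imwrite('pics/top1z.png',cv2.resize(a,None,fx=3,fy=3))
a=cv2.imread('pics/scene1.png')[150:390,220:500];cv2.imwrite('pics/scene1z.png',cv2.resize(a,None,fx=2.5,fy=2.5))
"
```

```text
t 2.85 pos [ 0.5613 -0.1164  0.1267] rotvec err [ 0.0312  0.0012 -0.0013] F [-0.7  1.1 -0.8] g 0.75 dist cm [-0.77 -1.5  -7.07]
[1.766, -0.342, -0.251, 0.008, 0.0, -0.0]
[1.766, -0.343, -0.248, 0.008, 0.0, -0.0]
[1.766, -0.345, -0.244, 0.008, 0.0, -0.0]
[1.766, -0.346, -0.241, 0.008, 0.0, -0.0]
```

View pics/top1z.png

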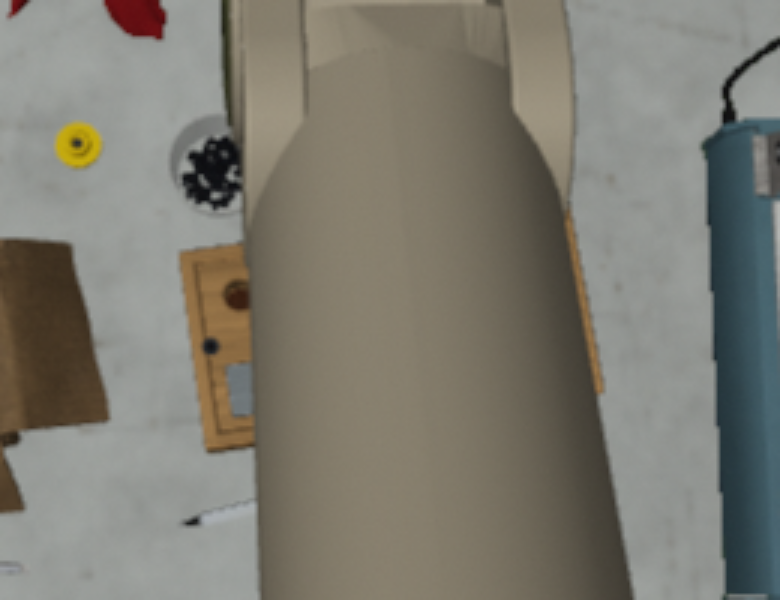

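View pics/scene1z.png

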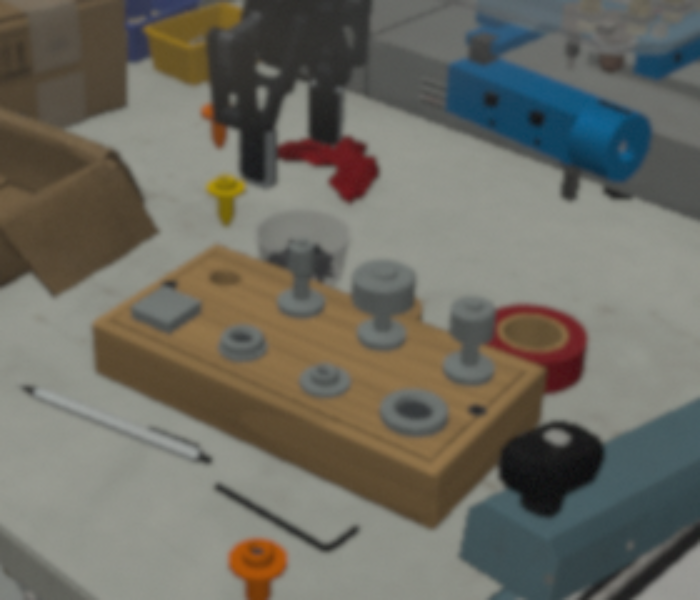

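```bash
python3 -c "
from h import *
s=sense();print(s['clock']);M=R.from_quat(s['tcp_rot'],scalar_first=True).as_matrix();p=s['ee_pos']
w=.75*.0425
q=[p,p+M[:,2]*w,p-M[:,2]*w]+[p-M[:,0]*.01+M[:,2]*w,p-M[:,0]*.01-M[:,2]*w]
print(((proj('scene',q)-[220,150])*2.5).round())"
```

```text
2.95
[[295. 170.]
 [324. 152.]
 [265. 190.]
 [324. 137.]
 [265. 175.]]
```

>>> {"name": "apply_moves", "arguments": {
  "series": [
    {"x":0,"y":-0.7,"z":-0.5,"ax":0.016,"ay":0,"az":0},
    {"x":0,"y":-0.7,"z":-0.5,"ax":0.016,"ay":0,"az":0},
    {"x":0,"y":0,"z":0,"ax":0,"ay":0,"az":0},
    {"x":0,"y":0,"z":0,"ax":0,"ay":0,"az":0}
  ]
}}

```text
clock: 3.28
ee_pos: [0.551, -0.1419, 0.1302]
tcp_rot: [0.707, -0.039, 0.705, 0.036]
contact_force: [-0.7, 0.0, -0.1]
gripper_width: 0.752
```

```bash
python3 -c "
from h import *
plan([*hole(.03)[:2],.056],2)"
```

```text
t 3.28 pos [ 0.551  -0.1419  0.1302] rotvec err [-0.0189  0.0029  0.0046] F [-0.7  0.  -0.1] g 0.752 dist cm [ 0.26  1.05 -7.42]
[3.706, 0.527, 0.177, -0.009, 0.001, 0.002]
[3.707, 0.517, 0.187, -0.009, 0.001, 0.002]
```

>>> {"name": "apply_moves", "arguments": {
  "series": [
    {"x":0,"y":0.7,"z":0.25,"ax":-0.012,"ay":0.002,"az":0.003},
    {"x":0,"y":0,"z":0,"ax":0,"ay":0,"az":0}
  ]
}}

```text
clock: 3.45
ee_pos: [0.5524, -0.1366, 0.1312]
tcp_rot: [0.707, -0.042, 0.705, 0.04]
contact_force: [0.7, 1.1, 0.4]
gripper_width: 0.749
```

```bash
python3 -c "
from h import *
plan([*hole(.03)[:2],.056],2)"
```

```text
t 3.45 pos [ 0.5524 -0.1366  0.1312] rotvec err [-0.0103  0.0018  0.003 ] F [0.7 1.1 0.4] g 0.749 dist cm [ 0.12  0.52 -7.52]
[3.758, 0.264, 0.083, -0.005, 0.001, 0.001]
[3.758, 0.258, 0.087, -0.005, 0.001, 0.001]
```

>>> {"name": "apply_moves", "arguments": {
  "series": [
    {"x":0,"y":0,"z":0,"ax":0,"ay":0,"az":0},
    {"x":0,"y":0,"z":0,"ax":0,"ay":0,"az":0}
  ]
}}

```text
clock: 3.62
ee_pos: [0.5527, -0.1363, 0.1317]
tcp_rot: [0.707, -0.042, 0.705, 0.04]
contact_force: [0.4, 0.2, 0.5]
gripper_width: 0.751
```

```bash
python3 -c "
from h import *
plan([*hole(.03)[:2],.056],2)"
```

```text
t 3.62 pos [ 0.5527 -0.1363  0.1317] rotvec err [-0.0097  0.0027  0.0033] F [0.4 0.2 0.5] g 0.751 dist cm [ 0.09  0.49 -7.57]
[3.786, 0.253, 0.061, -0.005, 0.001, 0.002]
[3.787, 0.246, 0.068, -0.005, 0.001, 0.002]
```

>>> {"name": "apply_moves", "arguments": {
  "series": [
    {"x":1.5,"y":0.3,"z":0.07,"ax":-0.008,"ay":0.002,"az":0.003},
    {"x":1.5,"y":0.2,"z":0.05,"ax":-0.003,"ay":0,"az":0},
    {"x":1.2,"y":0,"z":0,"ax":0,"ay":0,"az":0},
    {"x":0.5,"y":0,"z":0,"ax":0,"ay":0,"az":0},
    {"x":0,"y":0,"z":0,"ax":0,"ay":0,"az":0},
    {"x":0,"y":0,"z":0,"ax":0,"ay":0,"az":0}
  ]
}}

```text
clock: 4.12
ee_pos: [0.5548, -0.1301, 0.0839]
tcp_rot: [0.707, -0.046, 0.705, 0.046]
contact_force: [0.9, 0.0, -0.2]
gripper_width: 0.75
```

```bash
python3 -c "
from h import *
plan([*hole(.03)[:2],.056],1)"
```

```text
t 4.12 pos [ 0.5548 -0.1301  0.0839] rotvec err [0.0037 0.0031 0.0008] F [ 0.9  0.  -0.2] g 0.75 dist cm [-0.12 -0.13 -2.79]
[2.794, -0.11, -0.143, 0.004, 0.003, 0.001]
```

>>> {"name": "apply_moves", "arguments": {
  "series": [
    {"x":1.3,"y":-0.12,"z":-0.15,"ax":0.004,"ay":0.003,"az":0},
    {"x":1.0,"y":0,"z":0,"ax":0,"ay":0,"az":0},
    {"x":0.5,"y":0,"z":0,"ax":0,"ay":0,"az":0},
    {"x":0,"y":0,"z":0,"ax":0,"ay":0,"az":0},
    {"x":0,"y":0,"z":0,"ax":0,"ay":0,"az":0}
  ]
}}

```text
clock: 4.53
ee_pos: [0.554, -0.1323, 0.0541]
tcp_rot: [0.706, -0.045, 0.705, 0.043]
contact_force: [0.5, 0.7, 0.3]
gripper_width: 0.75
```

```bash
python3 -c "
from h import *
plan([*hole(.03)[:2],.056],1)
a=get_image('scene')[150:390,220:500,::-1];cv2.imwrite('pics/s2.png',cv2.resize(a,None,fx=2.5,fy=2.5))
"
```

```text
t 4.53 pos [ 0.554  -0.1323  0.0541] rotvec err [-0.0016  0.0012  0.0017] F [0.5 0.7 0.3] g 0.75 dist cm [-0.04  0.09  0.19]
[-0.187, 0.095, -0.03, -0.002, 0.001, 0.002]
```

View pics/s2.png

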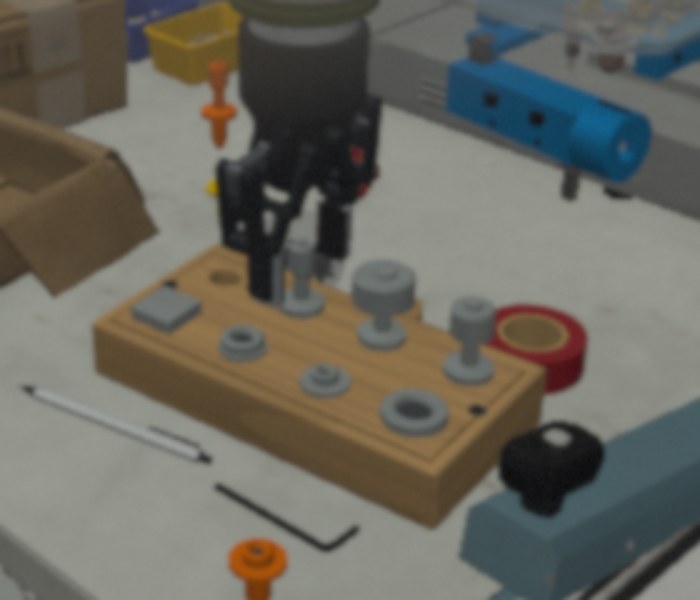

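>>> {"name": "apply_moves", "arguments": {
  "series": [
    {"x":0,"y":0.05,"z":0,"ax":0,"ay":0,"az":0},
    {"x":0,"y":0,"z":0,"ax":0,"ay":0,"az":0},
    {"x":0,"y":0,"z":0,"ax":0,"ay":0,"az":0},
    {"x":0,"y":0,"z":0,"ax":0,"ay":0,"az":0},
    {"x":0,"y":0,"z":0,"ax":0,"ay":0,"az":0},
    {"x":0,"y":0,"z":0,"ax":0,"ay":0,"az":0},
    {"x":0,"y":0,"z":0,"ax":0,"ay":0,"az":0},
    {"x":0,"y":0,"z":0,"ax":0,"ay":0,"az":0},
    {"x":0,"y":0,"z":0,"ax":0,"ay":0,"az":0},
    {"x":0,"y":0,"z":0,"ax":0,"ay":0,"az":0}
  ],
  "grip": 0
}}

```text
clock: 5.42
ee_pos: [0.5548, -0.1318, 0.0556]
tcp_rot: [0.707, -0.045, 0.705, 0.043]
contact_force: [-0.3, 0.5, -0.4]
gripper_width: 0.165
```

```bash
python3 -c "
from h import *
plan([*hole(.03)[:2],.10],1)
"
```

```text
t 5.42 pos [ 0.5548 -0.1318  0.0556] rotvec err [-0.0016  0.0032  0.0026] F [-0.3  0.5 -0.4] g 0.165 dist cm [-0.12  0.05  4.44]
[-4.436, 0.048, -0.095, -0.002, 0.003, 0.003]
```

>>> {"name": "apply_moves", "arguments": {
  "series": [
    {"x":-1.0,"y":0,"z":0,"ax":0,"ay":0.001,"az":0.001},
    {"x":-1.2,"y":0,"z":0,"ax":0,"ay":0.001,"az":0.001},
    {"x":-1.2,"y":0,"z":0,"ax":0,"ay":0,"az":0},
    {"x":-0.6,"y":0,"z":0,"ax":0,"ay":0,"az":0},
    {"x":0,"y":0,"z":0,"ax":0,"ay":0,"az":0}
  ]
}}

```text
clock: 5.83
ee_pos: [0.5547, -0.1316, 0.1002]
tcp_rot: [0.706, -0.044, 0.705, 0.044]
contact_force: [0.2, -0.1, -0.2]
gripper_width: 0.165
```

```bash
python3 -c "
from h import *
plan([*hole(.09)[:2],.1],1)
a=get_image('scene')[150:390,220:500,::-1];cv2.imwrite('pics/s3.png',cv2.resize(a,None,fx=2.5,fy=2.5))
"
```

```text
t 5.83 pos [ 0.5547 -0.1316  0.1002] rotvec err [-0.0012  0.001  -0.0001] F [ 0.2 -0.1 -0.2] g 0.165 dist cm [-0.87  5.97 -0.02]
[0.018, 6.033, -0.118, -0.001, 0.001, -0.0]
```

View pics/s3.png

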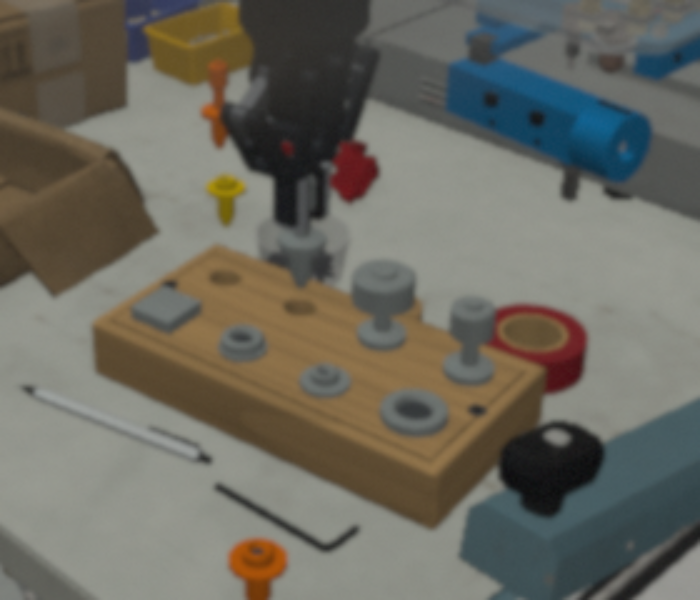

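>>> {"name": "apply_moves", "arguments": {
  "series": [
    {"x":0,"y":1.0,"z":0,"ax":0,"ay":0,"az":0},
    {"x":0,"y":1.5,"z":-0.05,"ax":0,"ay":0,"az":0},
    {"x":0,"y":1.5,"z":-0.05,"ax":0,"ay":0,"az":0},
    {"x":0,"y":1.0,"z":0,"ax":0,"ay":0,"az":0},
    {"x":0,"y":0.5,"z":0,"ax":0,"ay":0,"az":0},
    {"x":0,"y":0,"z":0,"ax":0,"ay":0,"az":0},
    {"x":0,"y":0,"z":0,"ax":0,"ay":0,"az":0}
  ]
}}

```text
clock: 6.47
ee_pos: [0.5448, -0.0724, 0.0979]
tcp_rot: [0.705, -0.044, 0.706, 0.044]
contact_force: [-0.3, -0.3, -0.8]
gripper_width: 0.162
```

```bash
python3 -c "
from h import *
plan([*hole(.09)[:2],.0555],1)
"
```

```text
t 6.47 pos [ 0.5448 -0.0724  0.0979] rotvec err [-0.0012 -0.0017 -0.0008] F [-0.3 -0.3 -0.8] g 0.162 dist cm [ 0.13  0.06 -4.24]
[4.242, 0.038, 0.14, -0.001, -0.002, -0.001]
```

>>> {"name": "apply_moves", "arguments": {
  "series": [
    {"x":0.3,"y":0.04,"z":0.15,"ax":0,"ay":-0.001,"az":-0.001},
    {"x":0.7,"y":0,"z":0,"ax":0,"ay":0,"az":0},
    {"x":0.8,"y":0,"z":0,"ax":0,"ay":0,"az":0},
    {"x":0.8,"y":0,"z":0,"ax":0,"ay":0,"az":0},
    {"x":0.7,"y":0,"z":0,"ax":0,"ay":0,"az":0},
    {"x":0.4,"y":0,"z":0,"ax":0,"ay":0,"az":0},
    {"x":0.2,"y":0,"z":0,"ax":0,"ay":0,"az":0},
    {"x":0,"y":0,"z":0,"ax":0,"ay":0,"az":0}
  ]
}}

```text
clock: 7.13
ee_pos: [0.5466, -0.0754, 0.0554]
tcp_rot: [0.705, -0.043, 0.706, 0.042]
contact_force: [-3.9, 1.2, 6.5]
gripper_width: 0.163
```

```bash
python3 -c "
from h import *
plan([*hole(.09)[:2],.0555],1)
a=get_image('scene')[150:390,220:500,::-1];cv2.imwrite('pics/s4.png',cv2.resize(a,None,fx=2.5,fy=2.5))
"
```

```text
t 7.13 pos [ 0.5466 -0.0754  0.0554] rotvec err [-0.0061 -0.0015  0.0018] F [-3.9  1.2  6.5] g 0.163 dist cm [-0.05  0.36  0.01]
[-0.011, 0.363, -0.007, -0.006, -0.001, 0.002]
```

View pics/s4.png

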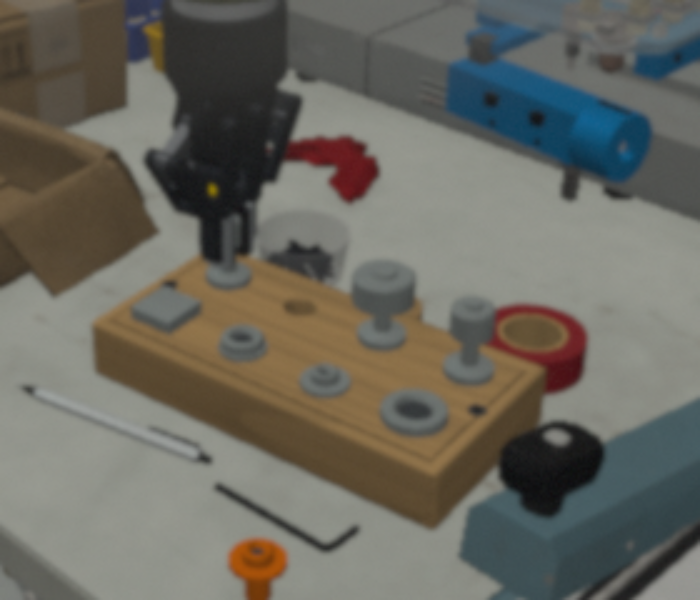

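>>> {"name": "apply_moves", "arguments": {
  "series": [
    {"x":0,"y":0,"z":0,"ax":0,"ay":0,"az":0},
    {"x":0,"y":0,"z":0,"ax":0,"ay":0,"az":0},
    {"x":0,"y":0,"z":0,"ax":0,"ay":0,"az":0},
    {"x":0,"y":0,"z":0,"ax":0,"ay":0,"az":0},
    {"x":0,"y":0,"z":0,"ax":0,"ay":0,"az":0},
    {"x":0,"y":0,"z":0,"ax":0,"ay":0,"az":0},
    {"x":-1.0,"y":0,"z":0,"ax":0,"ay":0,"az":0},
    {"x":-2.0,"y":0,"z":0,"ax":0,"ay":0,"az":0},
    {"x":-2.0,"y":0,"z":0,"ax":0,"ay":0,"az":0},
    {"x":-1.5,"y":0,"z":0,"ax":0,"ay":0,"az":0},
    {"x":-0.5,"y":0,"z":0,"ax":0,"ay":0,"az":0},
    {"x":0,"y":0,"z":0,"ax":0,"ay":0,"az":0}
  ],
  "grip": 0.75
}}

```text
clock: 8.18
ee_pos: [0.5461, -0.0753, 0.1294]
tcp_rot: [0.705, -0.043, 0.707, 0.042]
contact_force: [-0.5, 0.5, -1.0]
gripper_width: 0.754
```

```bash
python3 -c "
from h import *
plan([*hole(-.09)[:2],.13],1)
"
```

```text
t 8.18 pos [ 0.5461 -0.0753  0.1294] rotvec err [-0.0059 -0.0029  0.0007] F [-0.5  0.5 -1. ] g 0.754 dist cm [  2.26 -17.52   0.06]
[-0.046, -17.66, 0.141, -0.006, -0.003, 0.001]
```

>>> {"name": "apply_moves", "arguments": {
  "series": [
    {"x":0,"y":-1.2,"z":0.02,"ax":-0.003,"ay":-0.001,"az":0},
    {"x":0,"y":-2.4,"z":0.02,"ax":-0.003,"ay":-0.001,"az":0},
    {"x":0,"y":-3.0,"z":0.02,"ax":0,"ay":-0.001,"az":0},
    {"x":0,"y":-3.0,"z":0.02,"ax":0,"ay":0,"az":0},
    {"x":0,"y":-3.0,"z":0.02,"ax":0,"ay":0,"az":0},
    {"x":0,"y":-2.4,"z":0.02,"ax":0,"ay":0,"az":0},
    {"x":0,"y":-1.4,"z":0.02,"ax":0,"ay":0,"az":0},
    {"x":0,"y":-0.7,"z":0,"ax":0,"ay":0,"az":0},
    {"x":0,"y":0,"z":0,"ax":0,"ay":0,"az":0},
    {"x":0,"y":0,"z":0,"ax":0,"ay":0,"az":0}
  ]
}}

```text
clock: 9.02
ee_pos: [0.566, -0.2559, 0.1213]
tcp_rot: [0.703, -0.045, 0.709, 0.047]
contact_force: [-0.7, 0.0, -0.2]
gripper_width: 0.75
```

```bash
python3 -c "
from h import *
plan([*hole(-.09)[:2],.0555],1)
"
```

```text
t 9.02 pos [ 0.566  -0.2559  0.1213] rotvec err [ 0.0044 -0.0085 -0.0023] F [-0.7  0.  -0.2] g 0.75 dist cm [ 0.27  0.54 -6.58]
[6.581, 0.489, 0.392, 0.004, -0.009, -0.002]
```

>>> {"name": "apply_moves", "arguments": {
  "series": [
    {"x":0.3,"y":0.5,"z":0.4,"ax":0.004,"ay":-0.008,"az":-0.002},
    {"x":1.2,"y":0.1,"z":0.05,"ax":0,"ay":0,"az":0},
    {"x":1.6,"y":0,"z":0,"ax":0,"ay":0,"az":0},
    {"x":0.6,"y":0,"z":0,"ax":0,"ay":0,"az":0},
    {"x":0,"y":0,"z":0,"ax":0,"ay":0,"az":0},
    {"x":0,"y":0,"z":0,"ax":0,"ay":0,"az":0}
  ]
}}

```text
clock: 9.52
ee_pos: [0.5713, -0.2381, 0.0811]
tcp_rot: [0.706, -0.047, 0.705, 0.05]
contact_force: [0.8, 0.0, 1.1]
gripper_width: 0.754
```

```bash
python3 -c "
from h import *
plan([*hole(-.09)[:2],.054],1)
"
```

```text
t 9.52 pos [ 0.5713 -0.2381  0.0811] rotvec err [ 0.0122  0.0013 -0.0039] F [0.8 0.  1.1] g 0.754 dist cm [-0.26 -1.24 -2.71]
[2.705, -1.199, -0.431, 0.012, 0.001, -0.004]
```

>>> {"name": "apply_moves", "arguments": {
  "series": [
    {"x":0,"y":-0.6,"z":-0.2,"ax":0.008,"ay":0.001,"az":-0.003},
    {"x":0,"y":-0.3,"z":-0.1,"ax":0,"ay":0,"az":0},
    {"x":0,"y":0,"z":0,"ax":0,"ay":0,"az":0},
    {"x":0,"y":0,"z":0,"ax":0,"ay":0,"az":0},
    {"x":0,"y":0,"z":0,"ax":0,"ay":0,"az":0},
    {"x":0,"y":0,"z":0,"ax":0,"ay":0,"az":0}
  ]
}}

```text
clock: 10.02
ee_pos: [0.5706, -0.2482, 0.0835]
tcp_rot: [0.707, -0.046, 0.705, 0.046]
contact_force: [0.0, 0.4, -0.7]
gripper_width: 0.753
```

```bash
python3 -c "
from h import *
print(sense()['qvel'].round(3))
plan([*hole(-.09)[:2],.054],1)
"
```

```text
[ 0.004 -0.004  0.001 -0.006  0.001 -0.     0.001]
t 10.02 pos [ 0.5706 -0.2482  0.0835] rotvec err [0.004  0.0031 0.0012] F [ 0.   0.4 -0.7] g 0.753 dist cm [-0.2  -0.22 -2.95]
[2.949, -0.188, -0.232, 0.004, 0.003, 0.001]
```

>>> {"name": "apply_moves", "arguments": {
  "series": [
    {"x":0.8,"y":-0.2,"z":-0.25,"ax":0.004,"ay":0.003,"az":0.001},
    {"x":1.0,"y":0,"z":0,"ax":0,"ay":0,"az":0},
    {"x":0.7,"y":0,"z":0,"ax":0,"ay":0,"az":0},
    {"x":0.3,"y":0,"z":0,"ax":0,"ay":0,"az":0},
    {"x":0,"y":0,"z":0,"ax":0,"ay":0,"az":0},
    {"x":0,"y":0,"z":0,"ax":0,"ay":0,"az":0},
    {"x":0,"y":0,"z":0,"ax":0,"ay":0,"az":0}
  ]
}}

```text
clock: 10.6
ee_pos: [0.5674, -0.2507, 0.0512]
tcp_rot: [0.705, -0.044, 0.706, 0.045]
contact_force: [-0.6, 0.1, 0.7]
gripper_width: 0.747
```

```bash
python3 -c "
from h import *
plan([*hole(-.09)[:2],.054],1)
"
```

```text
t 10.6 pos [ 0.5674 -0.2507  0.0512] rotvec err [-0.0008 -0.0019 -0.001 ] F [-0.6  0.1  0.7] g 0.747 dist cm [0.13 0.03 0.28]
[-0.277, 0.012, 0.133, -0.001, -0.002, -0.001]
```

Well centred; raise about 2 mm and close.

>>> {"name": "apply_moves", "arguments": {
  "series": [
    {"x":-0.3,"y":0,"z":0.1,"ax":0,"ay":-0.001,"az":0},
    {"x":0,"y":0,"z":0,"ax":0,"ay":0,"az":0},
    {"x":0,"y":0,"z":0,"ax":0,"ay":0,"az":0},
    {"x":0,"y":0,"z":0,"ax":0,"ay":0,"az":0},
    {"x":0,"y":0,"z":0,"ax":0,"ay":0,"az":0},
    {"x":0,"y":0,"z":0,"ax":0,"ay":0,"az":0},
    {"x":0,"y":0,"z":0,"ax":0,"ay":0,"az":0},
    {"x":0,"y":0,"z":0,"ax":0,"ay":0,"az":0},
    {"x":0,"y":0,"z":0,"ax":0,"ay":0,"az":0}
  ],
  "grip": 0
}}

```text
clock: 11.35
ee_pos: [0.5691, -0.2505, 0.0556]
tcp_rot: [0.706, -0.044, 0.706, 0.044]
contact_force: [0.2, -0.7, -1.4]
gripper_width: 0.282
```

```bash
python3 -c "
from h import *
plan([*hole(-.09)[:2],.155],1)
"
```

```text
t 11.35 pos [ 0.5691 -0.2505  0.0556] rotvec err [-0.0004  0.0005 -0.0002] F [ 0.2 -0.7 -1.4] g 0.282 dist cm [-0.04  0.01  9.94]
[-9.938, 0.016, -0.035, -0.0, 0.001, -0.0]
```

>>> {"name": "apply_moves", "arguments": {
  "series": [
    {"x":-1.0,"y":0,"z":0,"ax":0,"ay":0,"az":0},
    {"x":-1.8,"y":0,"z":0,"ax":0,"ay":0,"az":0},
    {"x":-2.0,"y":0,"z":0,"ax":0,"ay":0,"az":0},
    {"x":-2.0,"y":0,"z":0,"ax":0,"ay":0,"az":0},
    {"x":-1.7,"y":0,"z":0,"ax":0,"ay":0,"az":0},
    {"x":-0.8,"y":0,"z":0,"ax":0,"ay":0,"az":0},
    {"x":0,"y":0,"z":0,"ax":0,"ay":0,"az":0},
    {"x":0,"y":0,"z":0,"ax":0,"ay":0,"az":0}
  ]
}}

```text
clock: 12.02
ee_pos: [0.5682, -0.25, 0.1551]
tcp_rot: [0.705, -0.044, 0.706, 0.045]
contact_force: [-0.8, 0.2, -0.6]
gripper_width: 0.284
```

```bash
python3 -c "
from h import *
plan([*hole(.03)[:2],.155],1)
"
```

```text
t 12.02 pos [ 0.5682 -0.25    0.1551] rotvec err [ 0.0001 -0.0009 -0.0015] F [-0.8  0.2 -0.6] g 0.284 dist cm [-1.460e+00  1.186e+01 -1.000e-02]
[0.028, 11.949, 0.045, 0.0, -0.001, -0.001]
```

>>> {"name": "apply_moves", "arguments": {
  "series": [
    {"x":0,"y":1.0,"z":0,"ax":0,"ay":0,"az":0},
    {"x":0,"y":1.8,"z":0,"ax":0,"ay":0,"az":0},
    {"x":0,"y":2.2,"z":0,"ax":0,"ay":0,"az":0},
    {"x":0,"y":2.2,"z":0,"ax":0,"ay":0,"az":0},
    {"x":0,"y":1.9,"z":0,"ax":0,"ay":0,"az":0},
    {"x":0,"y":1.4,"z":0,"ax":0,"ay":0,"az":0},
    {"x":0,"y":0.8,"z":0,"ax":0,"ay":0,"az":0},
    {"x":0,"y":0.4,"z":0,"ax":0,"ay":0,"az":0},
    {"x":0,"y":0,"z":0,"ax":0,"ay":0,"az":0},
    {"x":0,"y":0,"z":0,"ax":0,"ay":0,"az":0},
    {"x":0,"y":0,"z":0,"ax":0,"ay":0,"az":0}
  ]
}}

```text
clock: 12.93
ee_pos: [0.5459, -0.1245, 0.1443]
tcp_rot: [0.7, -0.042, 0.712, 0.047]
contact_force: [0.8, 0.0, -1.2]
gripper_width: 0.283
```

```bash
python3 -c "
from h import *
plan([*hole(.03)[:2],.1],1)
"
```

```text
t 12.93 pos [ 0.5459 -0.1245  0.1443] rotvec err [-0.0003 -0.0162 -0.0085] F [ 0.8  0.  -1.2] g 0.283 dist cm [ 0.77 -0.68 -4.43]
[4.407, -0.811, 0.748, -0.0, -0.016, -0.008]
```

>>> {"name": "apply_moves", "arguments": {
  "series": [
    {"x":0.5,"y":-0.5,"z":0.5,"ax":0,"ay":-0.01,"az":-0.005},
    {"x":0.8,"y":-0.2,"z":0.2,"ax":0,"ay":-0.004,"az":-0.003},
    {"x":0.8,"y":0,"z":0,"ax":0,"ay":0,"az":0},
    {"x":0.8,"y":0,"z":0,"ax":0,"ay":0,"az":0},
    {"x":0.6,"y":0,"z":0,"ax":0,"ay":0,"az":0},
    {"x":0.3,"y":0,"z":0,"ax":0,"ay":0,"az":0},
    {"x":0,"y":0,"z":0,"ax":0,"ay":0,"az":0},
    {"x":0,"y":0,"z":0,"ax":0,"ay":0,"az":0},
    {"x":0,"y":0,"z":0,"ax":0,"ay":0,"az":0}
  ]
}}

```text
clock: 13.68
ee_pos: [0.5533, -0.1359, 0.0996]
tcp_rot: [0.704, -0.042, 0.707, 0.042]
contact_force: [-0.2, -0.5, -1.6]
gripper_width: 0.279
```

```bash
python3 -c "
from h import *
plan([*hole(.03)[:2],.0555],1)
a=get_image('scene')[150:390,220:500,::-1];cv2.imwrite('pics/s5.png',cv2.resize(a,None,fx=2.5,fy=2.5))
"
```

```text
t 13.68 pos [ 0.5533 -0.1359  0.0996] rotvec err [-0.0071 -0.0039  0.0001] F [-0.2 -0.5 -1.6] g 0.279 dist cm [ 0.03  0.45 -4.41]
[4.408, 0.446, 0.103, -0.007, -0.004, 0.0]
```

View pics/s5.png

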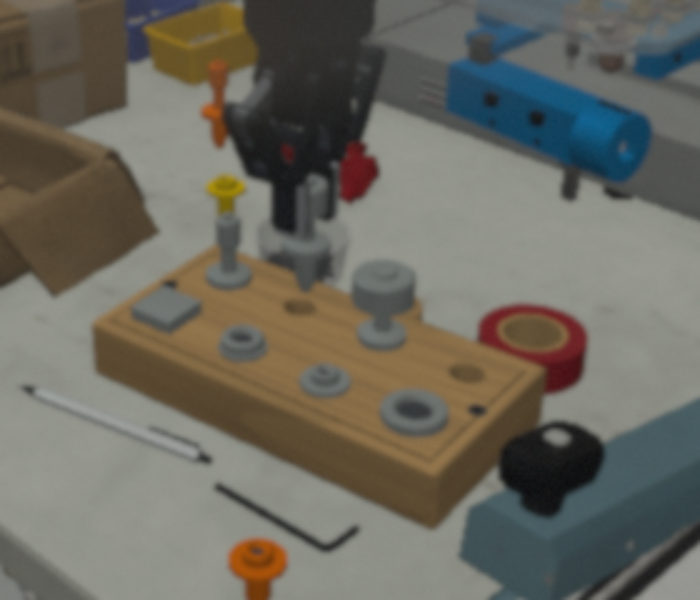

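>>> {"name": "apply_moves", "arguments": {
  "series": [
    {"x":0,"y":0.5,"z":0.1,"ax":-0.007,"ay":-0.004,"az":0},
    {"x":0,"y":0,"z":0,"ax":0,"ay":0,"az":0},
    {"x":0,"y":0,"z":0,"ax":0,"ay":0,"az":0}
  ]
}}

```text
clock: 13.98
ee_pos: [0.5545, -0.1302, 0.1009]
tcp_rot: [0.707, -0.045, 0.705, 0.045]
contact_force: [-0.0, 0.1, -0.9]
gripper_width: 0.282
```

```bash
python3 -c "
from h import *
plan([*hole(.03)[:2],.0555],1)
"
```

```text
t 13.98 pos [ 0.5545 -0.1302  0.1009] rotvec err [0.0009 0.0027 0.0009] F [-0.   0.1 -0.9] g 0.282 dist cm [-0.09 -0.12 -4.54]
[4.536, -0.104, -0.121, 0.001, 0.003, 0.001]
```

>>> {"name": "apply_moves", "arguments": {
  "series": [
    {"x":0.4,"y":-0.08,"z":-0.1,"ax":0,"ay":0.002,"az":0.001},
    {"x":0.7,"y":0,"z":0,"ax":0,"ay":0,"az":0},
    {"x":0.8,"y":0,"z":0,"ax":0,"ay":0,"az":0},
    {"x":0.8,"y":0,"z":0,"ax":0,"ay":0,"az":0},
    {"x":0.8,"y":0,"z":0,"ax":0,"ay":0,"az":0},
    {"x":0.5,"y":0,"z":0,"ax":0,"ay":0,"az":0},
    {"x":0.2,"y":0,"z":0,"ax":0,"ay":0,"az":0},
    {"x":0,"y":0,"z":0,"ax":0,"ay":0,"az":0}
  ]
}}

```text
clock: 14.65
ee_pos: [0.5539, -0.1312, 0.0553]
tcp_rot: [0.706, -0.045, 0.705, 0.045]
contact_force: [-3.5, 0.7, 12.6]
gripper_width: 0.281
```

```bash
python3 -c "
from h import *
plan([*hole(.03)[:2],.0555],1)
a=get_image('scene')[150:390,220:500,::-1];cv2.imwrite('pics/s6.png',cv2.resize(a,None,fx=2.5,fy=2.5))
"
```

```text
t 14.65 pos [ 0.5539 -0.1312  0.0553] rotvec err [0.0012 0.0012 0.0007] F [-3.5  0.7 12.6] g 0.281 dist cm [-0.03 -0.02  0.02]
[-0.021, -0.015, -0.036, 0.001, 0.001, 0.001]
```

View pics/s6.png

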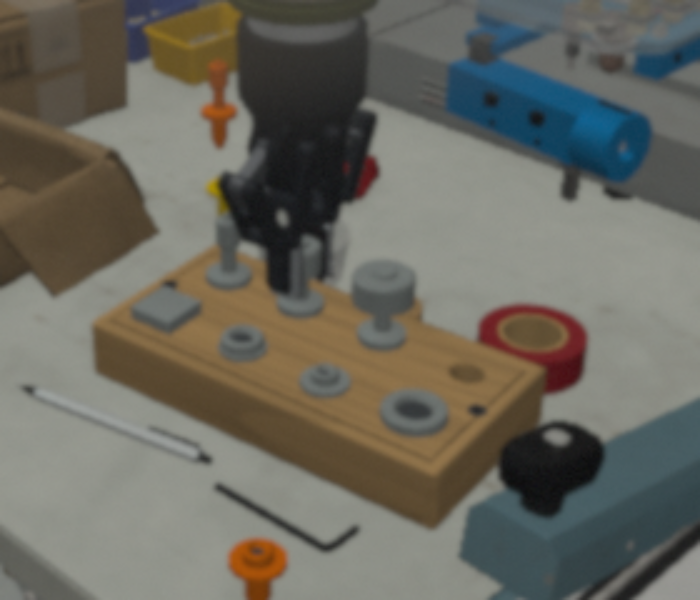

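>>> {"name": "apply_moves", "arguments": {
  "series": [
    {"x":0,"y":0,"z":0,"ax":0,"ay":0,"az":0},
    {"x":0,"y":0,"z":0,"ax":0,"ay":0,"az":0},
    {"x":0,"y":0,"z":0,"ax":0,"ay":0,"az":0},
    {"x":0,"y":0,"z":0,"ax":0,"ay":0,"az":0},
    {"x":0,"y":0,"z":0,"ax":0,"ay":0,"az":0},
    {"x":0,"y":0,"z":0,"ax":0,"ay":0,"az":0},
    {"x":-1.0,"y":0,"z":0,"ax":0,"ay":0,"az":0},
    {"x":-1.8,"y":0,"z":0,"ax":0,"ay":0,"az":0},
    {"x":-1.8,"y":0,"z":0,"ax":0,"ay":0,"az":0},
    {"x":-1.3,"y":0,"z":0,"ax":0,"ay":0,"az":0},
    {"x":-0.5,"y":0,"z":0,"ax":0,"ay":0,"az":0},
    {"x":0,"y":0,"z":0,"ax":0,"ay":0,"az":0}
  ],
  "grip": 0.85
}}

```text
clock: 15.7
ee_pos: [0.5538, -0.1307, 0.1239]
tcp_rot: [0.706, -0.045, 0.705, 0.045]
contact_force: [-0.1, -0.1, -0.5]
gripper_width: 0.848
```

```bash
python3 -c "
from h import *
plan([*hole(-.03)[:2],.12],1)
"
```

```text
t 15.7 pos [ 0.5538 -0.1307  0.1239] rotvec err [ 0.0017  0.0009 -0.0002] F [-0.1 -0.1 -0.5] g 0.848 dist cm [ 0.73 -6.02 -0.39]
[0.386, -6.061, -0.039, 0.002, 0.001, -0.0]
```

>>> {"name": "apply_moves", "arguments": {
  "series": [
    {"x":0,"y":-0.8,"z":0,"ax":0.001,"ay":0,"az":0},
    {"x":0,"y":-1.3,"z":0,"ax":0,"ay":0,"az":0},
    {"x":0,"y":-1.4,"z":0,"ax":0,"ay":0,"az":0},
    {"x":0,"y":-1.1,"z":0,"ax":0,"ay":0,"az":0},
    {"x":0,"y":-0.7,"z":0,"ax":0,"ay":0,"az":0},
    {"x":0,"y":-0.4,"z":0,"ax":0,"ay":0,"az":0},
    {"x":0,"y":0,"z":0,"ax":0,"ay":0,"az":0},
    {"x":0,"y":0,"z":0,"ax":0,"ay":0,"az":0},
    {"x":0,"y":0,"z":0,"ax":0,"ay":0,"az":0}
  ]
}}

```text
clock: 16.45
ee_pos: [0.5593, -0.1965, 0.1197]
tcp_rot: [0.704, -0.043, 0.707, 0.044]
contact_force: [0.2, 0.3, -0.4]
gripper_width: 0.852
```

```bash
python3 -c "
from h import *
plan([*hole(-.03)[:2],.053],1)
"
```

```text
t 16.45 pos [ 0.5593 -0.1965  0.1197] rotvec err [-0.0037 -0.0046 -0.0018] F [ 0.2  0.3 -0.4] g 0.852 dist cm [ 0.19  0.56 -6.67]
[6.671, 0.52, 0.284, -0.004, -0.005, -0.002]
```

>>> {"name": "apply_moves", "arguments": {
  "series": [
    {"x":0,"y":0.5,"z":0.25,"ax":-0.004,"ay":-0.004,"az":-0.002},
    {"x":0,"y":0,"z":0,"ax":0,"ay":0,"az":0},
    {"x":0,"y":0,"z":0,"ax":0,"ay":0,"az":0},
    {"x":0.8,"y":0,"z":0,"ax":0,"ay":0,"az":0},
    {"x":1.1,"y":0,"z":0,"ax":0,"ay":0,"az":0},
    {"x":0.8,"y":0,"z":0,"ax":0,"ay":0,"az":0},
    {"x":0.5,"y":0,"z":0,"ax":0,"ay":0,"az":0},
    {"x":0,"y":0,"z":0,"ax":0,"ay":0,"az":0},
    {"x":0,"y":0,"z":0,"ax":0,"ay":0,"az":0}
  ]
}}

```text
clock: 17.2
ee_pos: [0.5611, -0.1867, 0.0834]
tcp_rot: [0.705, -0.046, 0.706, 0.047]
contact_force: [-0.2, -0.1, 0.2]
gripper_width: 0.849
```

```bash
python3 -c "
from h import *
plan([*hole(-.03)[:2],.053],1)
"
```

```text
t 17.2 pos [ 0.5611 -0.1867  0.0834] rotvec err [ 0.006  -0.0011 -0.0012] F [-0.2 -0.1  0.2] g 0.849 dist cm [ 0.   -0.42 -3.04]
[3.043, -0.418, -0.048, 0.006, -0.001, -0.001]
```

>>> {"name": "apply_moves", "arguments": {
  "series": [
    {"x":0,"y":-0.38,"z":-0.05,"ax":0.005,"ay":-0.001,"az":-0.001},
    {"x":0,"y":0,"z":0,"ax":0,"ay":0,"az":0},
    {"x":0.7,"y":0,"z":0,"ax":0,"ay":0,"az":0},
    {"x":1.0,"y":0,"z":0,"ax":0,"ay":0,"az":0},
    {"x":0.7,"y":0,"z":0,"ax":0,"ay":0,"az":0},
    {"x":0.3,"y":0,"z":0,"ax":0,"ay":0,"az":0},
    {"x":0,"y":0,"z":0,"ax":0,"ay":0,"az":0},
    {"x":0,"y":0,"z":0,"ax":0,"ay":0,"az":0}
  ]
}}

```text
clock: 17.87
ee_pos: [0.5611, -0.1916, 0.0534]
tcp_rot: [0.706, -0.044, 0.706, 0.044]
contact_force: [0.0, -0.1, 0.5]
gripper_width: 0.851
```

```bash
python3 -c "
from h import *
plan([*hole(-.03)[:2],.053],1)
a=get_image('scene')[150:390,220:500,::-1];cv2.imwrite('pics/s7.png',cv2.resize(a,None,fx=2.5,fy=2.5))
"
```

```text
t 17.87 pos [ 0.5611 -0.1916  0.0534] rotvec err [-0.0005  0.      0.    ] F [ 0.  -0.1  0.5] g 0.851 dist cm [ 0.01  0.07 -0.04]
[0.041, 0.071, 0.017, -0.001, 0.0, 0.0]
```

View pics/s7.png

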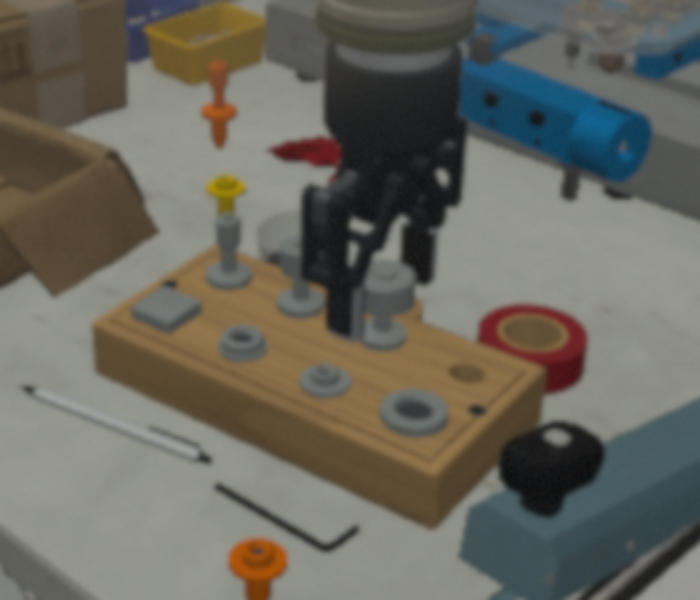

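Well placed round the large head. Close.

>>> {"name": "apply_moves", "arguments": {
  "series": [
    {"x":0,"y":0.05,"z":0,"ax":0,"ay":0,"az":0},
    {"x":0,"y":0,"z":0,"ax":0,"ay":0,"az":0},
    {"x":0,"y":0,"z":0,"ax":0,"ay":0,"az":0},
    {"x":0,"y":0,"z":0,"ax":0,"ay":0,"az":0},
    {"x":0,"y":0,"z":0,"ax":0,"ay":0,"az":0},
    {"x":0,"y":0,"z":0,"ax":0,"ay":0,"az":0},
    {"x":0,"y":0,"z":0,"ax":0,"ay":0,"az":0},
    {"x":0,"y":0,"z":0,"ax":0,"ay":0,"az":0},
    {"x":0,"y":0,"z":0,"ax":0,"ay":0,"az":0}
  ],
  "grip": 0
}}

```text
clock: 18.67
ee_pos: [0.5615, -0.191, 0.0545]
tcp_rot: [0.706, -0.045, 0.705, 0.044]
contact_force: [-0.2, 0.9, -0.1]
gripper_width: 0.425
```

```bash
python3 -c "
from h import *
plan([*hole(-.03)[:2],.1],1)
"
```

```text
t 18.67 pos [ 0.5615 -0.191   0.0545] rotvec err [-0.0003  0.0014  0.0006] F [-0.2  0.9 -0.1] g 0.425 dist cm [-0.04  0.01  4.55]
[-4.555, 0.011, -0.031, -0.0, 0.001, 0.001]
```

>>> {"name": "apply_moves", "arguments": {
  "series": [
    {"x":-1.0,"y":0,"z":0,"ax":0,"ay":0.001,"az":0},
    {"x":-1.4,"y":0,"z":0,"ax":0,"ay":0,"az":0},
    {"x":-1.3,"y":0,"z":0,"ax":0,"ay":0,"az":0},
    {"x":-0.7,"y":0,"z":0,"ax":0,"ay":0,"az":0},
    {"x":-0.3,"y":0,"z":0,"ax":0,"ay":0,"az":0},
    {"x":0,"y":0,"z":0,"ax":0,"ay":0,"az":0},
    {"x":0,"y":0,"z":0,"ax":0,"ay":0,"az":0}
  ]
}}

```text
clock: 19.25
ee_pos: [0.5609, -0.1907, 0.1051]
tcp_rot: [0.705, -0.044, 0.706, 0.044]
contact_force: [0.8, -0.2, -2.3]
gripper_width: 0.426
```

```bash
python3 -c "
from h import *
plan([*hole(-.09)[:2],.1],1)
"
```

```text
t 19.25 pos [ 0.5609 -0.1907  0.1051] rotvec err [-0.0001 -0.0011 -0.    ] F [ 0.8 -0.2 -2.3] g 0.426 dist cm [ 0.78 -5.97 -0.51]
[0.506, -6.019, 0.025, -0.0, -0.001, -0.0]
```

>>> {"name": "apply_moves", "arguments": {
  "series": [
    {"x":0,"y":-0.8,"z":0,"ax":0,"ay":0,"az":0},
    {"x":0,"y":-1.2,"z":0,"ax":0,"ay":0,"az":0},
    {"x":0,"y":-1.3,"z":0,"ax":0,"ay":0,"az":0},
    {"x":0,"y":-1.0,"z":0,"ax":0,"ay":0,"az":0},
    {"x":0,"y":-0.7,"z":0,"ax":0,"ay":0,"az":0},
    {"x":0,"y":-0.4,"z":0,"ax":0,"ay":0,"az":0},
    {"x":0,"y":0,"z":0,"ax":0,"ay":0,"az":0},
    {"x":0,"y":0,"z":0,"ax":0,"ay":0,"az":0},
    {"x":0,"y":0,"z":0,"ax":0,"ay":0,"az":0},
    {"x":0,"y":0,"z":0,"ax":0,"ay":0,"az":0}
  ]
}}

```text
clock: 20.08
ee_pos: [0.566, -0.2524, 0.1011]
tcp_rot: [0.704, -0.043, 0.708, 0.044]
contact_force: [0.6, -0.5, -1.9]
gripper_width: 0.426
```

```bash
python3 -c "
from h import *
plan([*hole(-.09)[:2],.1],1)
"
```

```text
t 20.08 pos [ 0.566  -0.2524  0.1011] rotvec err [-0.0036 -0.0063 -0.0022] F [ 0.6 -0.5 -1.9] g 0.426 dist cm [ 0.27  0.2  -0.11]
[0.112, 0.168, 0.293, -0.004, -0.006, -0.002]
```

>>> {"name": "apply_moves", "arguments": {
  "series": [
    {"x":0,"y":0.17,"z":0.3,"ax":-0.003,"ay":-0.006,"az":-0.002},
    {"x":0,"y":0,"z":0,"ax":0,"ay":0,"az":0},
    {"x":0,"y":0,"z":0,"ax":0,"ay":0,"az":0},
    {"x":0,"y":0,"z":0,"ax":0,"ay":0,"az":0}
  ]
}}

```text
clock: 20.42
ee_pos: [0.5696, -0.2478, 0.1015]
tcp_rot: [0.706, -0.045, 0.705, 0.046]
contact_force: [-0.1, -0.4, -1.2]
gripper_width: 0.426
```

```bash
python3 -c "
from h import *
plan([*hole(-.09)[:2],.0545],1)
a=get_image('scene')[150:390,220:500,::-1];cv2.imwrite('pics/s8.png',cv2.resize(a,None,fx=2.5,fy=2.5))
"
```

```text
t 20.42 pos [ 0.5696 -0.2478  0.1015] rotvec err [ 0.003   0.001  -0.0004] F [-0.1 -0.4 -1.2] g 0.426 dist cm [-0.09 -0.27 -4.7 ]
[4.705, -0.253, -0.129, 0.003, 0.001, -0.0]
```

View pics/s8.png

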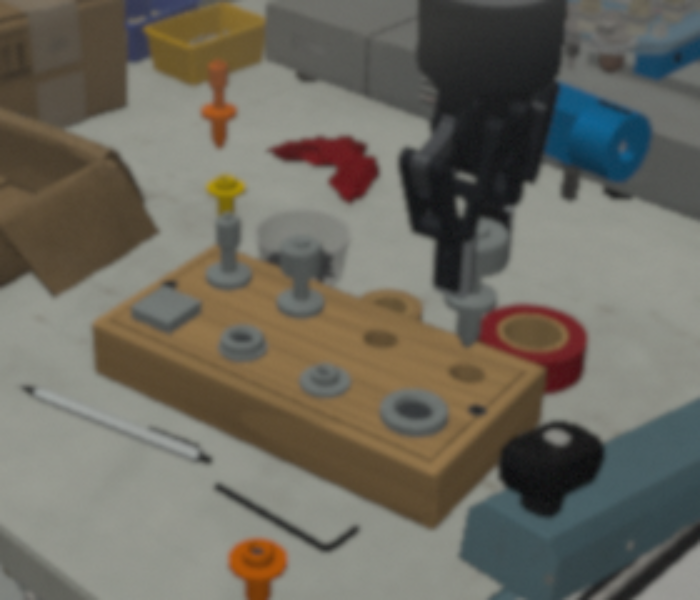

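>>> {"name": "apply_moves", "arguments": {
  "series": [
    {"x":0,"y":-0.2,"z":-0.1,"ax":0.002,"ay":0.001,"az":0},
    {"x":0,"y":0,"z":0,"ax":0,"ay":0,"az":0},
    {"x":0.5,"y":0,"z":0,"ax":0,"ay":0,"az":0},
    {"x":0.7,"y":0,"z":0,"ax":0,"ay":0,"az":0},
    {"x":0.5,"y":0,"z":0,"ax":0,"ay":0,"az":0},
    {"x":0,"y":0,"z":0,"ax":0,"ay":0,"az":0},
    {"x":0,"y":0,"z":0,"ax":0,"ay":0,"az":0}
  ]
}}

```text
clock: 21.05
ee_pos: [0.5684, -0.2502, 0.0823]
tcp_rot: [0.705, -0.045, 0.706, 0.045]
contact_force: [0.5, -0.5, -0.7]
gripper_width: 0.427
```

```bash
python3 -c "
from h import *
plan([*hole(-.09)[:2],.0545],1)
"
```

```text
t 21.05 pos [ 0.5684 -0.2502  0.0823] rotvec err [ 0.0006 -0.0008 -0.0005] F [ 0.5 -0.5 -0.7] g 0.427 dist cm [ 0.03 -0.02 -2.78]
[2.779, -0.027, 0.028, 0.001, -0.001, -0.0]
```

>>> {"name": "apply_moves", "arguments": {
  "series": [
    {"x":0.5,"y":0,"z":0,"ax":0,"ay":0,"az":0},
    {"x":0.7,"y":0,"z":0,"ax":0,"ay":0,"az":0},
    {"x":0.7,"y":0,"z":0,"ax":0,"ay":0,"az":0},
    {"x":0.4,"y":0,"z":0,"ax":0,"ay":0,"az":0},
    {"x":0.25,"y":0,"z":0,"ax":0,"ay":0,"az":0},
    {"x":0.1,"y":0,"z":0,"ax":0,"ay":0,"az":0},
    {"x":0,"y":0,"z":0,"ax":0,"ay":0,"az":0}
  ]
}}

```text
clock: 21.63
ee_pos: [0.5689, -0.2506, 0.0546]
tcp_rot: [0.706, -0.045, 0.706, 0.044]
contact_force: [-0.6, -0.0, -1.1]
gripper_width: 0.425
```

```bash
python3 -c "
from h import *
plan([*hole(-.09)[:2],.0545],1)
a=get_image('scene')[150:390,220:500,::-1];cv2.imwrite('pics/s9.png',cv2.resize(a,None,fx=2.5,fy=2.5))
"
```

```text
t 21.63 pos [ 0.5689 -0.2506  0.0546] rotvec err [0.0004 0.0001 0.0007] F [-0.6 -0.  -1.1] g 0.425 dist cm [-0.02  0.02 -0.01]
[0.014, 0.019, -0.02, 0.0, 0.0, 0.001]
```

View pics/s9.png

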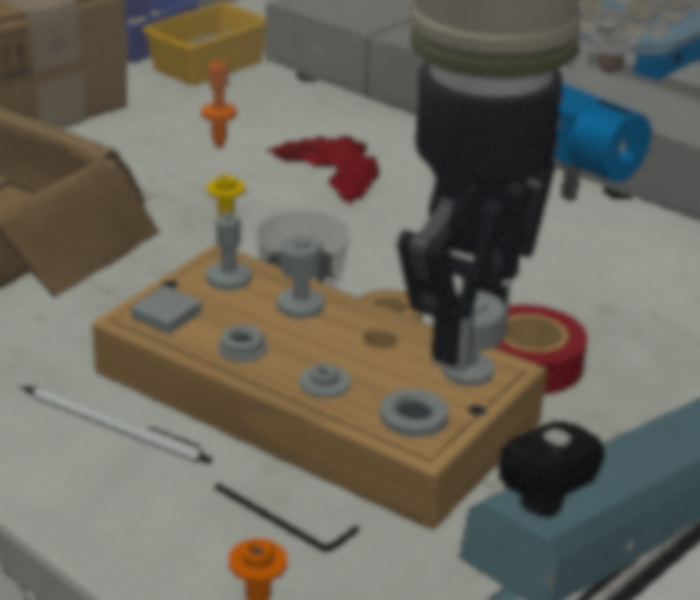

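>>> {"name": "apply_moves", "arguments": {
  "series": [
    {"x":0.15,"y":0,"z":0,"ax":0,"ay":0,"az":0},
    {"x":0.1,"y":0,"z":0,"ax":0,"ay":0,"az":0}
  ]
}}

```text
clock: 21.85
ee_pos: [0.5692, -0.251, 0.0543]
tcp_rot: [0.706, -0.045, 0.705, 0.044]
contact_force: [-6.2, 2.0, 9.8]
gripper_width: 0.428
```

>>> {"name": "apply_moves", "arguments": {
  "series": [
    {"x":0,"y":0,"z":0,"ax":0,"ay":0,"az":0},
    {"x":0,"y":0,"z":0,"ax":0,"ay":0,"az":0},
    {"x":0,"y":0,"z":0,"ax":0,"ay":0,"az":0},
    {"x":0,"y":0,"z":0,"ax":0,"ay":0,"az":0},
    {"x":0,"y":0,"z":0,"ax":0,"ay":0,"az":0},
    {"x":0,"y":0,"z":0,"ax":0,"ay":0,"az":0},
    {"x":-1.0,"y":0,"z":0,"ax":0,"ay":0,"az":0},
    {"x":-2.0,"y":0,"z":0,"ax":0,"ay":0,"az":0},
    {"x":-2.0,"y":0,"z":0,"ax":0,"ay":0,"az":0},
    {"x":-1.5,"y":0,"z":0,"ax":0,"ay":0,"az":0},
    {"x":-0.5,"y":0,"z":0,"ax":0,"ay":0,"az":0},
    {"x":0,"y":0,"z":0,"ax":0,"ay":0,"az":0}
  ],
  "grip": 0.75
}}

```text
clock: 22.85
ee_pos: [0.569, -0.2504, 0.1284]
tcp_rot: [0.706, -0.045, 0.706, 0.044]
contact_force: [0.3, -0.3, -0.0]
gripper_width: 0.749
```

```bash
python3 -c "
from h import *
plan([*hole(.09)[:2],.13],1)
a=get_image('scene')[150:390,220:500,::-1];cv2.imwrite('pics/s10.png',cv2.resize(a,None,fx=2.5,fy=2.5))
"
```

```text
t 22.85 pos [ 0.569  -0.2504  0.1284] rotvec err [0.0007 0.0003 0.0009] F [ 0.3 -0.3 -0. ] g 0.749 dist cm [-2.29 17.85  0.16]
[-0.179, 17.997, -0.019, 0.001, 0.0, 0.001]
```

View pics/s10.png

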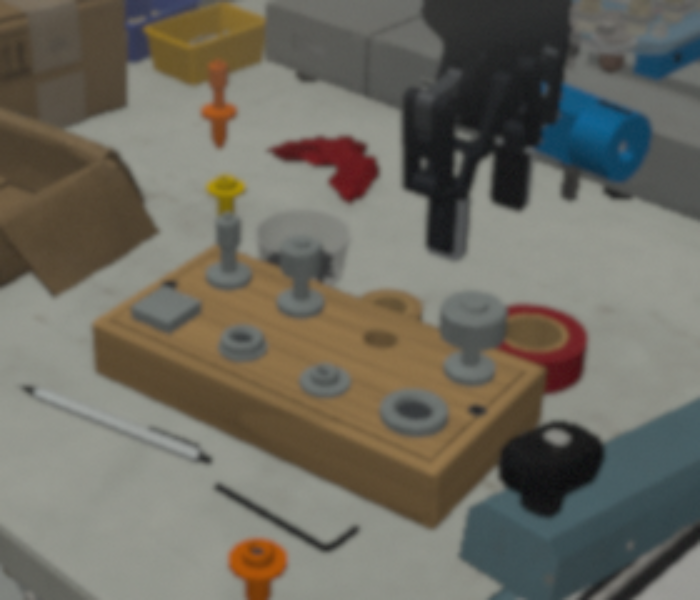

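>>> {"name": "apply_moves", "arguments": {
  "series": [
    {"x":0,"y":1.2,"z":0,"ax":0,"ay":0,"az":0},
    {"x":-0.05,"y":2.4,"z":0,"ax":0,"ay":0,"az":0},
    {"x":-0.05,"y":2.9,"z":0,"ax":0,"ay":0,"az":0},
    {"x":-0.05,"y":2.9,"z":0,"ax":0,"ay":0,"az":0},
    {"x":-0.05,"y":2.7,"z":0,"ax":0,"ay":0,"az":0},
    {"x":-0.05,"y":2.2,"z":0,"ax":0,"ay":0,"az":0},
    {"x":0,"y":1.5,"z":0,"ax":0,"ay":0,"az":0},
    {"x":0,"y":0.8,"z":0,"ax":0,"ay":0,"az":0},
    {"x":0,"y":0.4,"z":0,"ax":0,"ay":0,"az":0},
    {"x":0,"y":0,"z":0,"ax":0,"ay":0,"az":0},
    {"x":0,"y":0,"z":0,"ax":0,"ay":0,"az":0},
    {"x":0,"y":0,"z":0,"ax":0,"ay":0,"az":0}
  ]
}}

```text
clock: 23.9
ee_pos: [0.5381, -0.0691, 0.1192]
tcp_rot: [0.7, -0.043, 0.711, 0.046]
contact_force: [0.1, -0.6, 0.6]
gripper_width: 0.751
```

```bash
python3 -c "
from h import *
plan([*hole(.088)[:2],.0555],1)
"
```

```text
t 23.9 pos [ 0.5381 -0.0691  0.1192] rotvec err [ 0.0002 -0.0155 -0.005 ] F [ 0.1 -0.6  0.6] g 0.751 dist cm [ 0.82 -0.47 -6.37]
[6.356, -0.602, 0.851, 0.0, -0.016, -0.005]
```

>>> {"name": "apply_moves", "arguments": {
  "series": [
    {"x":0,"y":-0.5,"z":0.7,"ax":0,"ay":-0.014,"az":-0.004},
    {"x":0,"y":0,"z":0,"ax":0,"ay":0,"az":0},
    {"x":0,"y":0,"z":0,"ax":0,"ay":0,"az":0},
    {"x":0,"y":0,"z":0,"ax":0,"ay":0,"az":0},
    {"x":0.7,"y":0,"z":0,"ax":0,"ay":0,"az":0},
    {"x":1.0,"y":0,"z":0,"ax":0,"ay":0,"az":0},
    {"x":0.8,"y":0,"z":0,"ax":0,"ay":0,"az":0},
    {"x":0.5,"y":0,"z":0,"ax":0,"ay":0,"az":0},
    {"x":0,"y":0,"z":0,"ax":0,"ay":0,"az":0},
    {"x":0,"y":0,"z":0,"ax":0,"ay":0,"az":0}
  ]
}}

```text
clock: 24.73
ee_pos: [0.546, -0.079, 0.0841]
tcp_rot: [0.705, -0.042, 0.707, 0.042]
contact_force: [0.7, 0.3, 0.4]
gripper_width: 0.752
```

```bash
python3 -c "
from h import *
plan([*hole(.088)[:2],.0555],1)
"
```

```text
t 24.73 pos [ 0.546  -0.079   0.0841] rotvec err [-0.0078 -0.0021 -0.0001] F [0.7 0.3 0.4] g 0.752 dist cm [ 0.03  0.52 -2.86]
[2.858, 0.513, 0.098, -0.008, -0.002, -0.0]
```

>>> {"name": "apply_moves", "arguments": {
  "series": [
    {"x":0,"y":0.45,"z":0.1,"ax":-0.007,"ay":-0.002,"az":0},
    {"x":0,"y":0,"z":0,"ax":0,"ay":0,"az":0},
    {"x":0.7,"y":0,"z":0,"ax":0,"ay":0,"az":0},
    {"x":0.9,"y":0,"z":0,"ax":0,"ay":0,"az":0},
    {"x":0.6,"y":0,"z":0,"ax":0,"ay":0,"az":0},
    {"x":0.3,"y":0,"z":0,"ax":0,"ay":0,"az":0},
    {"x":0,"y":0,"z":0,"ax":0,"ay":0,"az":0},
    {"x":0,"y":0,"z":0,"ax":0,"ay":0,"az":0}
  ]
}}

```text
clock: 25.4
ee_pos: [0.5467, -0.0733, 0.0565]
tcp_rot: [0.706, -0.045, 0.706, 0.045]
contact_force: [-0.1, 0.1, 1.4]
gripper_width: 0.752
```

```bash
python3 -c "
from h import *
plan([*hole(.088)[:2],.0555],1)
a=get_image('scene')[150:390,220:500,::-1];cv2.imwrite('pics/s11.png',cv2.resize(a,None,fx=2.5,fy=2.5))
"
```

```text
t 25.4 pos [ 0.5467 -0.0733  0.0565] rotvec err [ 0.001   0.0005 -0.0003] F [-0.1  0.1  1.4] g 0.752 dist cm [-0.04 -0.05 -0.1 ]
[0.104, -0.05, -0.045, 0.001, 0.0, -0.0]
```

View pics/s11.png

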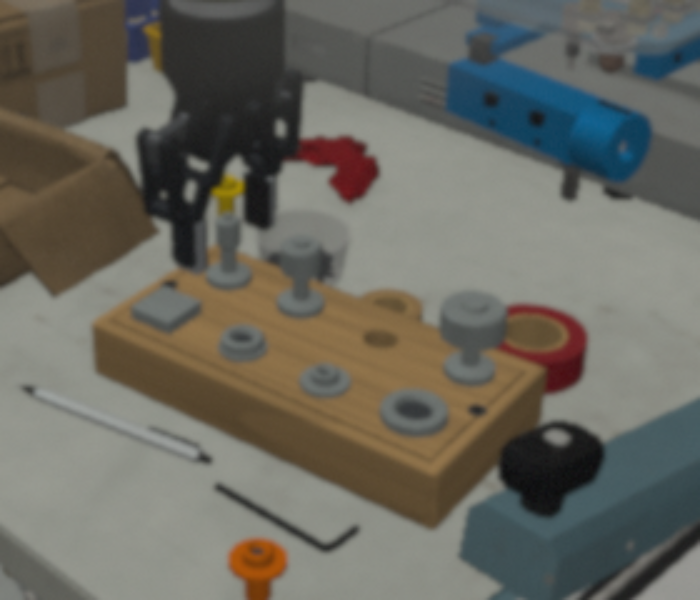

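>>> {"name": "apply_moves", "arguments": {
  "series": [
    {"x":0.1,"y":-0.05,"z":0,"ax":0,"ay":0,"az":0},
    {"x":0,"y":0,"z":0,"ax":0,"ay":0,"az":0},
    {"x":0,"y":0,"z":0,"ax":0,"ay":0,"az":0},
    {"x":0,"y":0,"z":0,"ax":0,"ay":0,"az":0},
    {"x":0,"y":0,"z":0,"ax":0,"ay":0,"az":0},
    {"x":0,"y":0,"z":0,"ax":0,"ay":0,"az":0},
    {"x":0,"y":0,"z":0,"ax":0,"ay":0,"az":0},
    {"x":0,"y":0,"z":0,"ax":0,"ay":0,"az":0},
    {"x":0,"y":0,"z":0,"ax":0,"ay":0,"az":0},
    {"x":0,"y":0,"z":0,"ax":0,"ay":0,"az":0}
  ],
  "grip": 0
}}

```text
clock: 26.28
ee_pos: [0.5472, -0.0741, 0.0564]
tcp_rot: [0.706, -0.045, 0.705, 0.045]
contact_force: [-0.2, -0.0, -1.2]
gripper_width: 0.167
```

```bash
python3 -c "
from h import *
plan([*hole(.09)[:2],.155],1)
"
```

```text
t 26.28 pos [ 0.5472 -0.0741  0.0564] rotvec err [0.0006 0.0017 0.0002] F [-0.2 -0.  -1.2] g 0.167 dist cm [-0.12  0.23  9.86]
[-9.865, 0.237, -0.07, 0.001, 0.002, 0.0]
```

Gripped at TCP z 0.0564 (seated reference). Lift high to pass the medium punch.

>>> {"name": "apply_moves", "arguments": {
  "series": [
    {"x":-1.0,"y":0,"z":0,"ax":0,"ay":0,"az":0},
    {"x":-1.8,"y":0,"z":0,"ax":0,"ay":0,"az":0},
    {"x":-2.0,"y":0,"z":0,"ax":0,"ay":0,"az":0},
    {"x":-2.0,"y":0,"z":0,"ax":0,"ay":0,"az":0},
    {"x":-1.8,"y":0,"z":0,"ax":0,"ay":0,"az":0},
    {"x":-0.9,"y":0,"z":0,"ax":0,"ay":0,"az":0},
    {"x":-0.3,"y":0,"z":0,"ax":0,"ay":0,"az":0},
    {"x":0,"y":0,"z":0,"ax":0,"ay":0,"az":0},
    {"x":0,"y":0,"z":0,"ax":0,"ay":0,"az":0}
  ]
}}

```text
clock: 27.03
ee_pos: [0.5462, -0.0735, 0.1614]
tcp_rot: [0.706, -0.045, 0.705, 0.045]
contact_force: [-0.9, 0.1, -1.0]
gripper_width: 0.167
```

```bash
python3 -c "
from h import *
plan([*hole(-.03)[:2],.155],1)
"
```

```text
t 27.03 pos [ 0.5462 -0.0735  0.1614] rotvec err [ 0.0017  0.0008 -0.0004] F [-0.9  0.1 -1. ] g 0.167 dist cm [  1.49 -11.74  -0.64]
[0.639, -11.831, -0.016, 0.002, 0.001, -0.0]
```

>>> {"name": "apply_moves", "arguments": {
  "series": [
    {"x":0,"y":-1.0,"z":0,"ax":0,"ay":0,"az":0},
    {"x":0,"y":-1.8,"z":0,"ax":0,"ay":0,"az":0},
    {"x":0,"y":-2.1,"z":0,"ax":0,"ay":0,"az":0},
    {"x":0,"y":-2.1,"z":0,"ax":0,"ay":0,"az":0},
    {"x":0,"y":-1.8,"z":0,"ax":0,"ay":0,"az":0},
    {"x":0,"y":-1.3,"z":0,"ax":0,"ay":0,"az":0},
    {"x":0,"y":-0.8,"z":0,"ax":0,"ay":0,"az":0},
    {"x":0,"y":-0.4,"z":0,"ax":0,"ay":0,"az":0},
    {"x":0,"y":0,"z":0,"ax":0,"ay":0,"az":0},
    {"x":0,"y":0,"z":0,"ax":0,"ay":0,"az":0},
    {"x":0,"y":0,"z":0,"ax":0,"ay":0,"az":0},
    {"x":0,"y":0,"z":0,"ax":0,"ay":0,"az":0}
  ]
}}

```text
clock: 28.03
ee_pos: [0.5566, -0.191, 0.151]
tcp_rot: [0.701, -0.044, 0.71, 0.049]
contact_force: [-0.6, 0.4, -0.8]
gripper_width: 0.167
```

```bash
python3 -c "
from h import *
plan([*hole(-.03)[:2],.105],1)
"
```

```text
t 28.03 pos [ 0.5566 -0.191   0.151 ] rotvec err [ 0.006  -0.0135 -0.0075] F [-0.6  0.4 -0.8] g 0.167 dist cm [ 0.46  0.01 -4.6 ]
[4.592, -0.084, 0.515, 0.006, -0.014, -0.007]
```

>>> {"name": "apply_moves", "arguments": {
  "series": [
    {"x":0,"y":0,"z":0.45,"ax":0.005,"ay":-0.012,"az":-0.006},
    {"x":0,"y":0,"z":0,"ax":0,"ay":0,"az":0},
    {"x":0,"y":0,"z":0,"ax":0,"ay":0,"az":0},
    {"x":0.7,"y":0,"z":0,"ax":0,"ay":0,"az":0},
    {"x":1.0,"y":0,"z":0,"ax":0,"ay":0,"az":0},
    {"x":1.0,"y":0,"z":0,"ax":0,"ay":0,"az":0},
    {"x":0.8,"y":0,"z":0,"ax":0,"ay":0,"az":0},
    {"x":0.4,"y":0,"z":0,"ax":0,"ay":0,"az":0},
    {"x":0,"y":0,"z":0,"ax":0,"ay":0,"az":0},
    {"x":0,"y":0,"z":0,"ax":0,"ay":0,"az":0},
    {"x":0,"y":0,"z":0,"ax":0,"ay":0,"az":0}
  ]
}}

```text
clock: 28.95
ee_pos: [0.5611, -0.1865, 0.1067]
tcp_rot: [0.705, -0.046, 0.706, 0.047]
contact_force: [0.2, 1.1, -1.4]
gripper_width: 0.17
```

```bash
python3 -c "
from h import *
plan([*hole(-.03)[:2],.0564],1)
"
```

```text
t 28.95 pos [ 0.5611 -0.1865  0.1067] rotvec err [ 0.0055 -0.0016 -0.0025] F [ 0.2  1.1 -1.4] g 0.17 dist cm [ 0.   -0.44 -5.03]
[5.025, -0.447, -0.046, 0.006, -0.002, -0.002]
```

>>> {"name": "apply_moves", "arguments": {
  "series": [
    {"x":0,"y":-0.38,"z":-0.05,"ax":0.005,"ay":-0.001,"az":-0.002},
    {"x":0,"y":0,"z":0,"ax":0,"ay":0,"az":0},
    {"x":0,"y":0,"z":0,"ax":0,"ay":0,"az":0},
    {"x":0,"y":0,"z":0,"ax":0,"ay":0,"az":0}
  ]
}}

```text
clock: 29.28
ee_pos: [0.5618, -0.1913, 0.1079]
tcp_rot: [0.706, -0.045, 0.705, 0.044]
contact_force: [-0.2, -0.0, -1.8]
gripper_width: 0.168
```

```bash
python3 -c "
from h import *
plan([*hole(-.03)[:2],.0564],1)
a=get_image('scene')[150:390,220:500,::-1];cv2.imwrite('pics/s12.png',cv2.resize(a,None,fx=2.5,fy=2.5))
"
```

```text
t 29.28 pos [ 0.5618 -0.1913  0.1079] rotvec err [-0.0006  0.0013  0.0008] F [-0.2 -0.  -1.8] g 0.168 dist cm [-0.07  0.04 -5.15]
[5.147, 0.058, -0.071, -0.001, 0.001, 0.001]
```

View pics/s12.png

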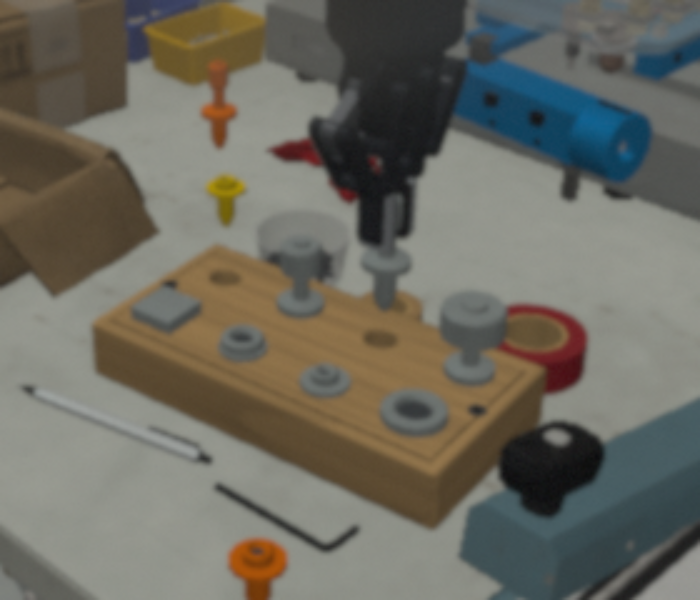

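>>> {"name": "apply_moves", "arguments": {
  "series": [
    {"x":0.4,"y":0.03,"z":-0.06,"ax":0,"ay":0.001,"az":0},
    {"x":0.7,"y":0,"z":0,"ax":0,"ay":0,"az":0},
    {"x":0.7,"y":0,"z":0,"ax":0,"ay":0,"az":0},
    {"x":0.7,"y":0,"z":0,"ax":0,"ay":0,"az":0},
    {"x":0.4,"y":0,"z":0,"ax":0,"ay":0,"az":0},
    {"x":0,"y":0,"z":0,"ax":0,"ay":0,"az":0},
    {"x":0,"y":0,"z":0,"ax":0,"ay":0,"az":0}
  ]
}}

```text
clock: 29.92
ee_pos: [0.5608, -0.1907, 0.0751]
tcp_rot: [0.706, -0.045, 0.706, 0.044]
contact_force: [-0.4, -0.7, -1.2]
gripper_width: 0.166
```

```bash
python3 -c "
from h import *
plan([*hole(-.03)[:2],.0564],1)
"
```

```text
t 29.92 pos [ 0.5608 -0.1907  0.0751] rotvec err [-0.0001 -0.0005  0.0003] F [-0.4 -0.7 -1.2] g 0.166 dist cm [ 0.03 -0.02 -1.87]
[1.869, -0.024, 0.033, -0.0, -0.001, 0.0]
```

>>> {"name": "apply_moves", "arguments": {
  "series": [
    {"x":0.5,"y":0,"z":0,"ax":0,"ay":0,"az":0},
    {"x":0.6,"y":0,"z":0,"ax":0,"ay":0,"az":0},
    {"x":0.4,"y":0,"z":0,"ax":0,"ay":0,"az":0},
    {"x":0.25,"y":0,"z":0,"ax":0,"ay":0,"az":0},
    {"x":0.15,"y":0,"z":0,"ax":0,"ay":0,"az":0},
    {"x":0.1,"y":0,"z":0,"ax":0,"ay":0,"az":0}
  ]
}}

```text
clock: 30.42
ee_pos: [0.5616, -0.1912, 0.0561]
tcp_rot: [0.706, -0.045, 0.705, 0.044]
contact_force: [-7.4, 1.7, 13.4]
gripper_width: 0.166
```

```bash
python3 -c "
from h import *
plan([*hole(-.03)[:2],.0564],1)
"
```

```text
t 30.42 pos [ 0.5616 -0.1912  0.0561] rotvec err [-0.0004  0.001   0.0023] F [-7.4  1.7 13.4] g 0.166 dist cm [-0.05  0.03  0.03]
[-0.035, 0.04, -0.045, -0.0, 0.001, 0.002]
```

Seated (13 N). Release and rise.

>>> {"name": "apply_moves", "arguments": {
  "series": [
    {"x":0,"y":0,"z":0,"ax":0,"ay":0,"az":0},
    {"x":0,"y":0,"z":0,"ax":0,"ay":0,"az":0},
    {"x":0,"y":0,"z":0,"ax":0,"ay":0,"az":0},
    {"x":0,"y":0,"z":0,"ax":0,"ay":0,"az":0},
    {"x":0,"y":0,"z":0,"ax":0,"ay":0,"az":0},
    {"x":0,"y":0,"z":0,"ax":0,"ay":0,"az":0},
    {"x":-1.0,"y":0,"z":0,"ax":0,"ay":0,"az":0},
    {"x":-2.0,"y":0,"z":0,"ax":0,"ay":0,"az":0},
    {"x":-2.5,"y":0,"z":0,"ax":0,"ay":0,"az":0},
    {"x":-2.5,"y":0,"z":0,"ax":0,"ay":0,"az":0},
    {"x":-2.5,"y":0,"z":0,"ax":0,"ay":0,"az":0},
    {"x":-1.5,"y":0,"z":0,"ax":0,"ay":0,"az":0}
  ],
  "grip": 0.75
}}

```text
clock: 31.42
ee_pos: [0.5588, -0.1899, 0.1791]
tcp_rot: [0.704, -0.044, 0.708, 0.045]
contact_force: [1.3, 0.5, 1.6]
gripper_width: 0.752
```

>>> {"name": "apply_moves", "arguments": {
  "series": [
    {"x":-1,"y":-1.5,"z":-0.5,"ax":0,"ay":0,"az":0},
    {"x":-1,"y":-2.5,"z":-1,"ax":0,"ay":0,"az":0},
    {"x":-0.5,"y":-3,"z":-1,"ax":0,"ay":0,"az":0},
    {"x":0,"y":-3,"z":-1,"ax":0,"ay":0,"az":0},
    {"x":0,"y":-3,"z":-1,"ax":0,"ay":0,"az":0},
    {"x":0,"y":-3,"z":-1,"ax":0,"ay":0,"az":0},
    {"x":0,"y":-3,"z":-1,"ax":0,"ay":0,"az":0},
    {"x":0,"y":-3,"z":-1,"ax":0,"ay":0,"az":0},
    {"x":0,"y":-2,"z":-1,"ax":0,"ay":0,"az":0},
    {"x":0,"y":-1,"z":0,"ax":0,"ay":0,"az":0},
    {"x":0,"y":0,"z":0,"ax":0,"ay":0,"az":0},
    {"x":0,"y":0,"z":0,"ax":0,"ay":0,"az":0}
  ]
}}

```text
clock: 32.42
ee_pos: [0.5084, -0.4575, 0.2228]
tcp_rot: [0.709, -0.05, 0.702, 0.046]
contact_force: [0.5, 0.2, 0.1]
gripper_width: 0.749
```

```bash
python3 -c "
from h import *
a=get_image('scene')[150:390,220:500,::-1];cv2.imwrite('pics/s13.png',cv2.resize(a,None,fx=2.5,fy=2.5))
a=get_image('top')[::,:,::-1];cv2.imwrite('pics/t13.png',cv2.resize(a[150:350,240:500],None,fx=3,fy=3))
for c in('top','scene'):
  T=np.array(CAL[c]['T'])
  for q in ['punch_small','punch_medium','punch_large']:
    for d in pinpoint(q,c)[:2]:print(c,q,round(d['conf'],2),(T[:3,:3]@d['location']+T[:3,3]).round(4))
print(sense()['clock'],sense()['contact_force'])
"
```

```text
top punch_small 0.73 [ 0.5614 -0.1914  0.0412]
top punch_small 0.71 [0.7419 0.1301 0.0268]
top punch_medium 0.78 [ 0.552  -0.1313  0.0367]
top punch_large 0.78 [ 0.5679 -0.2509  0.0395]
scene punch_small 0.72 [0.7402 0.1273 0.0307]
scene punch_small 0.65 [ 0.5651 -0.1911  0.0398]
scene punch_medium 0.92 [ 0.5546 -0.1327  0.0413]
scene punch_medium 0.26 [ 5.265e-01 -1.632e-01 -1.000e-04]
scene punch_large 0.6 [ 0.5692 -0.2515  0.0382]
32.8167 [ 0.38991032  0.50324252 -0.6327703 ]
```

View pics/s13.png

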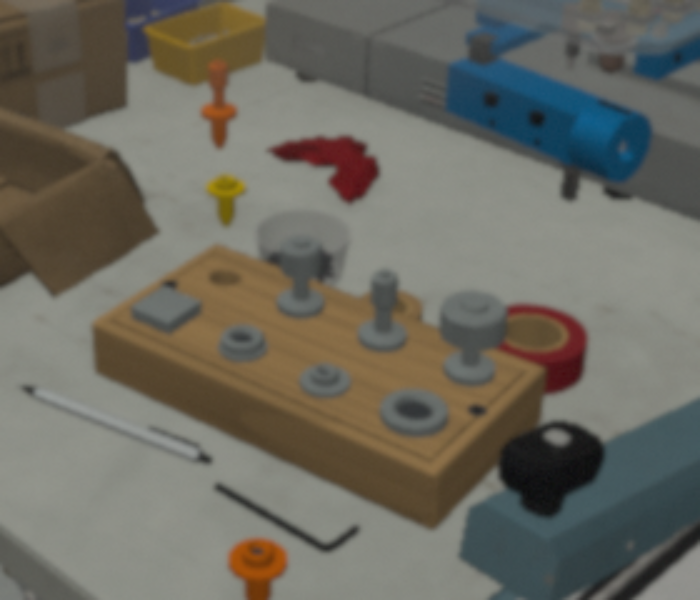

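View pics/t13.png

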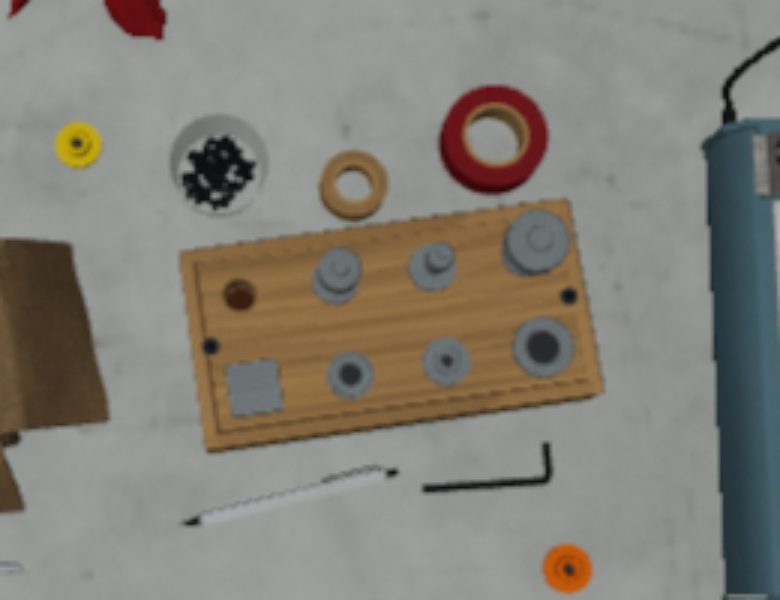

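The pictures show the empty hole behind the anvil (240,295 in the top view). Medium (338,270), small (435,263) and large (537,243) stand upright behind the matching dies, and the cup and pen have not moved. Handing in.

```bash
python3 -c "
from bench import *
print(hand_in())"
```

```text
the job is handed in; nothing more can be done
None
```

All three punches now stand fully down in the hole straight behind their own die, and the job is handed in. I parked the small punch in the empty hole behind the anvil. Then I moved the medium and large punches to their holes, and last the small one to its own.

- **Final pictures:** both cameras show the three punches upright and matched to their dies. The hole behind the anvil is empty again, and the dies, anvil, cup and pen are where they were.
- **Positions:** the networks placed every punch within about 4 mm of its hole centre, with the shoulder at 37–41 mm against the 40 mm expected, within their stated accuracy.
- **Seating:** at each release, the tool was at the height where that punch had been gripped when seated, with a push of about 6 to 13 N. I saw no force reading above about 15 N after any move.
- **Time and clearance:** the clock stood at about 33 s of the 88 s allowed, with the gripper well clear of everything.

The arm tended to overshoot sideways by up to about 12 mm on moves. I corrected this before each grasp. When the small punch was set in the spare hole the tool was about 4 mm off centre, but the punch still seated fully there. None of the last checks failed or disagreed.

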